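Fetch the failed railbus from behind the model buildings

TASK

The model railbus has failed on the siding behind the row of three lift-off buildings, too close behind them to get hold of. Lift the warehouse, the silo and the signal box off the yard and stand them upright on the cork mat, then lift the railbus out and set it down centrally in the service cradle, upright and lengthwise between both pairs of cheeks; then stand each building back upright exactly where it stood at the start, square to the siding as before. Set everything down rather than dropping it, do not knock any of it over, and leave the lorry and van parked where they are.

Things in the scene. Friction and masses are not known exactly. Their poses are not given: they have to be found in the camera images.
- warehouse: Tall flat-roofed brick model warehouse with windows and concrete bands: a plain block 44 mm in its own x (front to back), 76 in y (along the row), 127 high, 120-220 g. Origin: centre of underside. Stands in any of the row's three places, its x within 0.04 rad of the yard's x. Gripped front and back near the top, the fingers pass above the railbus.
- silo: Round bare-metal model silo: a cylinder 52 mm across up to 110 mm above its underside, then a low cone to 120; a thin ladder (no obstacle) 3 mm proud at its +y side; 90-165 g. Origin: centre of underside, z up. Stands in any of the row's three places; which way it is turned does not matter.
- signal_box: Flat-roofed model signal box, the widest building: brick lower storey 42 x 84 mm, 60 high; white upper storey with a dark window band, 46 mm in its own x (front to back), 88 in y (along the row), straight-sided from 60 to 105 above the underside, a vent to 107; 110-205 g. Origin: centre of underside. In any of the row's three places, its x within 0.04 rad of the yard's x.
- railbus: Grey model railbus, a long box 200 mm along its own x, 36 wide in y, 53 high, 150-270 g. Sides upright from 13 to 47 mm above the underside, roof 30 wide. Wheels and frames below the body 150 long, 24 wide, flat underneath. Origin: centre of underside (under the wheels), z up. Starts on the siding, its x along the yard's y, about 14 mm behind the buildings.
- yard: Fixed slab, 230 mm in its x (away from the robot), 300 in y (along row and siding), 10 thick; origin: centre of underside. On top: road at x -82; row of buildings at x -20, y about -98, 0, 98 (gaps 8 or more); siding at x 37, its rails 5 above the slab (15 above the origin), buffer stops 16 high at y -140, 140; a loose hut 22 high at about x 96, y -105; a low fence at x 111.
- mat: Fixed cork mat flat on the table at one side of the yard (left or right, changes), 290 mm in its own x (roughly away from the robot), 180 in y, 3 thick; origin: centre of underside. The buildings stand here while off the yard; three fit in a file along its x, 85 mm apart.
- cradle: Fixed service cradle across the yard from the mat: wooden board 240 mm in its own x, 90 in y, 12 thick, with two grey U-shaped saddles at x -60 and 60, each 20 long in x. Saddle floors 26 above the underside; cheeks rise 26 above the floors, 54 apart inside, 70 outside. Origin: centre of underside. The railbus stands on the saddle floors, along x, either way round.
- cradle_seat (a point): Middle of the cradle at the height of the saddle floors (26 mm above the cradle's underside): the railbus's origin belongs here. Axes as the cradle's.
- lorry: Loose model lorry parked on the yard's road in front of the row: 105 mm long in its own x (along the road), 32 wide, 46 high, 60 g. Origin: centre of underside. Stays where it is.
- van: Loose white model van parked on the yard's road in front of the row: 66 mm long in its own x (along the road), 26 wide, 36 high, 40 g. Origin: centre of underside. Stays where it is.

How it is judged (in metres and radians):
On the way, in this order (a step that is already met when the one before it is completed fails the run):
1. the warehouse, the silo and the signal box all stand upright, released, on the cork mat, with the railbus still on its siding (x of warehouse in the frame of mat between -0.145 and 0.145 m and y of warehouse in the frame of mat between -0.09 and 0.09 m and z of each of warehouse, silo, signal_box in the frame of mat below 0.008 m and angle between each of warehouse, silo, signal_box's own z axis and vertical below 0.12 rad and linear speed of each of warehouse, silo, signal_box below 0.03 m/s and contact force between each of warehouse, silo, signal_box and the fingers below 0.1 N and x of silo in the frame of mat between -0.145 and 0.145 m and y of silo in the frame of mat between -0.09 and 0.09 m and x of signal_box in the frame of mat between -0.145 and 0.145 m and y of signal_box in the frame of mat between -0.09 and 0.09 m and distance of railbus from where it was at the start of the episode below 0.03 m), for 0.2 s.
2. the railbus rests released in the cradle while the three buildings still stand on the mat (horizontal distance between railbus and cradle_seat below 0.015 m and z of railbus in the frame of cradle_seat between -0.005 and 0.005 m and angle between the x axis of railbus and the x axis of cradle, either way round below 0.15 rad and angle between each of railbus, warehouse, silo, signal_box's own z axis and vertical below 0.12 rad and linear speed of railbus below 0.03 m/s and contact force between railbus and the fingers below 0.1 N and x of warehouse in the frame of mat between -0.145 and 0.145 m and y of warehouse in the frame of mat between -0.09 and 0.09 m and z of each of warehouse, silo, signal_box in the frame of mat below 0.008 m and x of silo in the frame of mat between -0.145 and 0.145 m and y of silo in the frame of mat between -0.09 and 0.09 m and x of signal_box in the frame of mat between -0.145 and 0.145 m and y of signal_box in the frame of mat between -0.09 and 0.09 m), for 0.2 s.
At the end, for the whole second after the job is handed in: The railbus rests on the saddle floors, within 15 mm of the cradle's middle and 0.15 rad of its length; each building stands within 12 mm of its starting place, warehouse and signal box square to the yard within 0.17 rad; all upright, released and at rest (horizontal distance between railbus and cradle_seat below 0.015 m and z of railbus in the frame of cradle_seat between -0.005 and 0.005 m and angle between the x axis of railbus and the x axis of cradle, either way round below 0.15 rad and angle between each of railbus, warehouse, silo, signal_box's own z axis and vertical below 0.12 rad and linear speed of each of railbus, warehouse, silo, signal_box below 0.03 m/s and contact force between each of railbus, warehouse, silo, signal_box and the fingers below 0.1 N and distance of each of warehouse, silo, signal_box from where it was at the start of the episode below 0.012 m and angle between the x axis of each of warehouse, signal_box and the x axis of yard, either way round below 0.17 rad); the robot touches nothing.
It fails at once if a building or the railbus is knocked over (leans more than about 35 degrees) (angle between any of warehouse, silo, signal_box, railbus's own z axis and vertical above 0.6 rad).
It fails at once if a building or the railbus is dropped from more than about 25 mm (falls free, touching nothing, at 0.7 m/s) ((linear speed of warehouse above 0.7 m/s and contact force between warehouse and anything else below 0.02 N) or (linear speed of silo above 0.7 m/s and contact force between silo and anything else below 0.02 N) or (linear speed of signal_box above 0.7 m/s and contact force between signal_box and anything else below 0.02 N) or (linear speed of railbus above 0.7 m/s and contact force between railbus and anything else below 0.02 N)).
It fails at once if the model lorry or van in the yard is pushed out of its place (more than 20 mm) (distance of any of lorry, van from where it was at the start of the episode above 0.02 m).
It also fails if it takes over 147 s, if anything falls off the work surface, if the arm or the gripper's body presses on something with over 40 N, if the wrist force passes 120 N, or if a joint passes its speed limit or range.

ROBOT

A 6-joint arm with a two-finger parallel gripper is mounted at the origin on the work surface. World frame = base frame: x ahead of the robot, y to its left, z up, the work surface at z = 0. Lengths are in m, angles in degrees, forces in N, time in s.
With the tool pointing down it reaches from about 0.375 to 0.975 m from the base axis. Payload 3.8 kg.
Tool frame: the origin (TCP) lies at the very end of the fingers, on their centre line; the grasp point (between the pads) lies ctrl.grip_point_offset behind it (ctrl.grip_point_offset is the distance from the TCP to the grasp point, in m); z points along the fingers, y is the line along which they close (so a half turn about z gives the same grasp; the last joint's range is limited). The gripper opens to 85 mm and grips with 20 to 120 N. Pads are 22 mm wide; open, the fingers measure 114 mm over their backs; the gripper's body (76 mm by 85 mm) begins 54 mm behind the grasp point. The pads swing forward as they close: fully open they stand 13 mm farther back than shut.
Start: joints at [-68.062, 15.12, 91.902, -0, 72.978, -2.114], TCP at [0.275, -0.616, 0.231] pointing down, gripper open.
Joint ranges: [-150.88, 150.88], [-54.13, 125.18], [17.81, 147.31], [-75.09, 255.09], [0, 152.58], [-146.25, 146.25]. Speed limits (degrees/s): [147.25, 147.25, 180, 180, 180, 180].

INTERFACE

Orientations are given as [roll, pitch, yaw] about the fixed x, y, z axes, in that order (R = Rz(yaw) Ry(pitch) Rx(roll)).
In Python, from cell import ctrl gives the robot as it stands.
- The arm moves only by the tool drive_tool, never from a script. Its argument "steps" is a list of rows, each a list of 5 numbers: the opening, from -1 (shut) to 1 (fully open), then the shift along the tool's x, y, z in cm, then the turn about the tool's z in rad. In form: [[jaw, dx, dy, dz, turn], ...]. A call has 1 to 5 rows; each row is the pose to reach, as a shift and turn from the pose commanded when the call began, along the tool's axes at that moment; what a row does not reach only later rows make up. A row lasts 1/10 s, in which the tool goes at most 50 mm and 8.59 degrees, less where a joint would pass 70% of its speed; a pose out of reach is approached as far as the arm can. A call with a gripper value outside its range is refused whole. The fingers move at their own pace and stop on an object; "grip_force" is the grip in N (left out, the last holds). Time passes only in rows, so rows that repeat a pose let the fingers close. It gives the time, the measured TCP pose, the force, the opening and the grip force at its end, in the units of the state.
- ctrl.observe(): the state, without advancing time (a new reading comes with each control period).
- ctrl.camera(name): name is "side" or "top"; returns the picture (400x640x3 uint8, red, green, blue); there is no depth.
- ctrl.camera_model(name): a dict with "fx", "fy", "cx", "cy" (pixels), "xyz" and "attitude" of the camera in the world. Camera axes: x right, y up, looking along -z (the intrinsics and any distortion apply to the point x, -y, -z); pixel columns grow to the right and rows downward; lengths in m; the calibration is good to about 2 mm. A picture is of the moment at which its call begins. camera_model takes no time and is no camera call.
- ctrl.close_job(): hands the job in; it is judged then, once.
The state is a dict: "time": time; "q": joint angles; "joint_vel": joint speeds; "effort": joint torques, N m; "tool_pos": TCP position; "eef_rot": TCP orientation; "contact_force": force on the tool from outside, world axes, zero at the start; "ft_torque": the same for the moment, N m; "width": opening from 0.0 (shut) to 1.0 (fully open); "grip_force": force on a finger pad.
Only numpy, scipy, OpenCV 4.12 (cv2) and the standard library are available. Lean on these libraries where they do the work, as an engineer would, in place of code of your own. Each camera call takes 0.05 s, during which the arm holds its last target. There are 200 camera calls.

## Working session

There is one attempt and no reset: what is moved stays moved. The work goes in short steps, Python scripts to look and compute and a tool call to move; the robot and the scene stay as the last step left them, time stands still between calls to the robot, and variables do not carry over. Pictures are saved under pics/ and viewed, at most 14 in all, crops included, and the job is handed in when it is done.

Besides the shell and the picture viewer there is one more tool, called by a JSON object that holds its "name" and its "arguments", one argument or row to a line. drive_tool: Moves the arm, as the interface text tells. Its arguments: {"type":"object","properties":{"steps":{"type":"array"},"grip_force":{"type":"number"}},"required":["steps"]}

```bash
ls; mkdir -p pics
python3 - <<'E'
from cell import ctrl
import cv2
print(ctrl.observe()); print(ctrl.grip_point_offset)
for n in("side","top"):
    print(n,ctrl.camera_model(n)); cv2.imwrite(f"pics/{n}0.png",ctrl.camera(n)[:,:,::-1])
E
```

```text
pics
{'time': 0.0, 'q': array([-6.80624229e+01,  1.51704093e+01,  9.19832188e+01,  1.36009425e-03,
        7.29772880e+01, -2.11420889e+00]), 'joint_vel': array([ 0.03074122,  0.04282791,  0.02953477, -0.04734741, -0.04999001,
       -0.08370021]), 'effort': array([-1.69805582e-03, -5.15121567e+01, -3.67311358e+01,  4.99153828e-05,
        1.30019942e-02,  2.02878158e-05]), 'tool_pos': array([ 0.27483058, -0.61569841,  0.2299288 ]), 'eef_rot': array([-1.79869221e+02, -6.12840208e-03,  2.40513794e+01]), 'contact_force': array([ 0.41392426,  0.7994168 , -0.2505638 ]), 'ft_torque': array([ 0.02101651, -0.04477232,  0.04147268]), 'grip_force': 0.0, 'width': 0.9998388461878732}
0.0187
side {'fx': 461.3952181555723, 'fy': 461.3952181555723, 'cx': 331.70630917006105, 'cy': 200.14716431137612, 'xyz': array([0.13264348, 0.66485359, 0.66017684]), 'attitude': array([  51.03920048,   -0.94632411, -149.76735766])}
top {'fx': 410.1598219835669, 'fy': 410.1598219835669, 'cx': 321.58932432159736, 'cy': 195.8372666238577, 'xyz': array([ 0.39124808, -0.01548665,  0.90022461]), 'attitude': array([  4.68184322,   2.51026085, -91.03084012])}
```

View pics/top0.png

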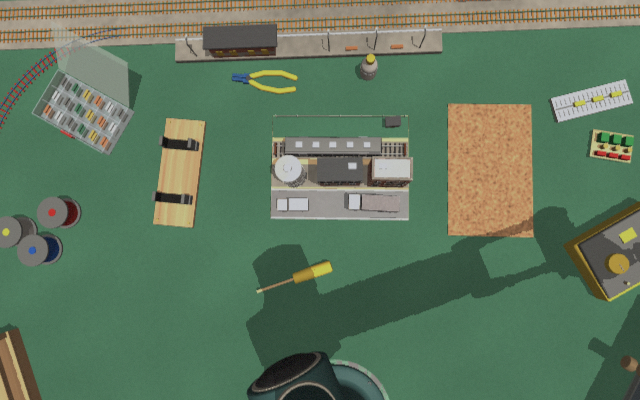

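View pics/side0.png

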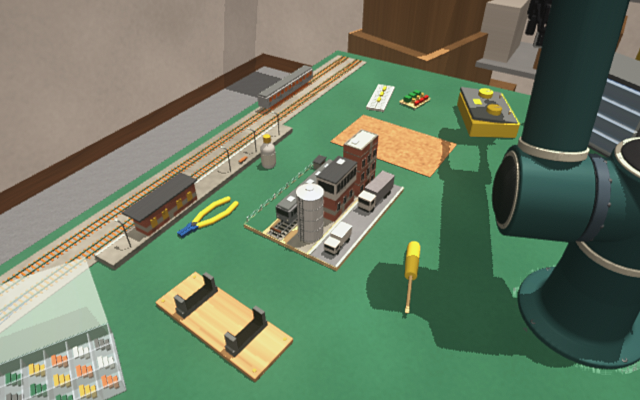

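The top view shows the yard in the middle, with silo (288,170), signal box (338,170) and warehouse (392,172) from left to right. The railbus is behind them at (332,145), the lorry at (375,203) and the van at (292,205). The mat is on the right at (490,170) and the cradle on the left at (180,172). The side view confirms this.

```bash
cat > h.py <<'E'
import numpy as np,cv2
from scipy.spatial.transform import Rotation as R
from cell import ctrl
def cam(n):
    m=ctrl.camera_model(n); return m,R.from_euler('xyz',m['attitude'],degrees=True).as_matrix()
def ray(n,uv):
    m,A=cam(n); u,v=uv
    d=A@np.array([(u-m['cx'])/m['fx'],-(v-m['cy'])/m['fy'],-1]); return m['xyz'],d
def plane(n,uv,z):
    o,d=ray(n,uv); return (o+d*(z-o[2])/d[2])
def proj(n,p):
    m,A=cam(n); c=A.T@(np.array(p)-m['xyz']); return np.array([m['cx']-m['fx']*c[0]/c[2],m['cy']+m['fy']*c[1]/c[2]])
def tri(a,b):
    # a=(cam,uv), b=(cam,uv): midpoint and gap
    o1,d1=ray(*a);o2,d2=ray(*b)
    s=np.linalg.lstsq(np.c_[d1,-d2],o2-o1,rcond=None)[0]
    p,q=o1+s[0]*d1,o2+s[1]*d2; return (p+q)/2,np.linalg.norm(p-q)
def crop(img,x0,y0,w,h,k,name):
    c=cv2.resize(img[y0:y0+h,x0:x0+w],None,fx=k,fy=k,interpolation=cv2.INTER_CUBIC); cv2.imwrite(name,c)
E
python3 - <<'E'
from h import *
t=cv2.imread('pics/top0.png');s=cv2.imread('pics/side0.png')
crop(t,262,105,160,120,5,'pics/tc.png'); crop(s,240,120,180,150,4,'pics/sc.png')
# mat: orange-brown
hsv=cv2.cvtColor(t,cv2.COLOR_BGR2HSV)
for nm,x0,x1,z in(('mat',440,540,.003),('cradle',145,215,.012)):
    m=((hsv[...,0]<28)&(hsv[...,1]>70)&(hsv[...,2]>90)).astype('uint8'); k=np.zeros_like(m);k[90:245,x0:x1]=m[90:245,x0:x1]
    k=cv2.morphologyEx(k,cv2.MORPH_CLOSE,np.ones((9,9)))
    c=max(cv2.findContours(k,0,2)[0],key=cv2.contourArea); r=cv2.minAreaRect(c)
    b=np.array([plane('top',p,z) for p in cv2.boxPoints(r)]); print(nm,b.mean(0),[np.linalg.norm(b[i]-b[i-1]) for i in range(2)],b[:,:2].round(4).tolist())
E
```

```text
mat [ 0.51574063 -0.34479189  0.003     ] [np.float64(0.2945295295659839), np.float64(0.1836298406262198)] [[0.6651, -0.2605], [0.6593, -0.444], [0.3678, -0.4268], [0.3708, -0.2479]]
cradle [0.52578416 0.33702458 0.012     ] [np.float64(0.09121036353023056), np.float64(0.24293398084529702)] [[0.4118, 0.3961], [0.6533, 0.3691], [0.639, 0.2771], [0.3991, 0.3058]]
```

View pics/tc.png

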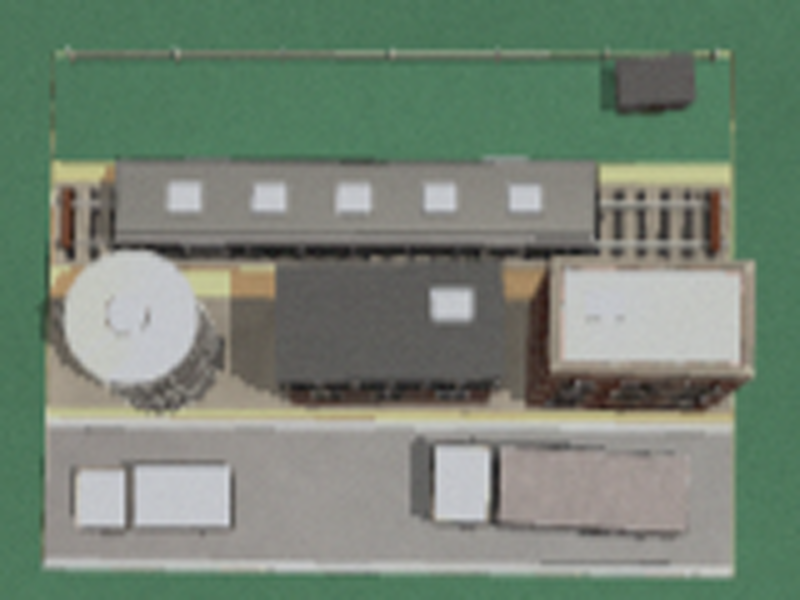

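View pics/sc.png

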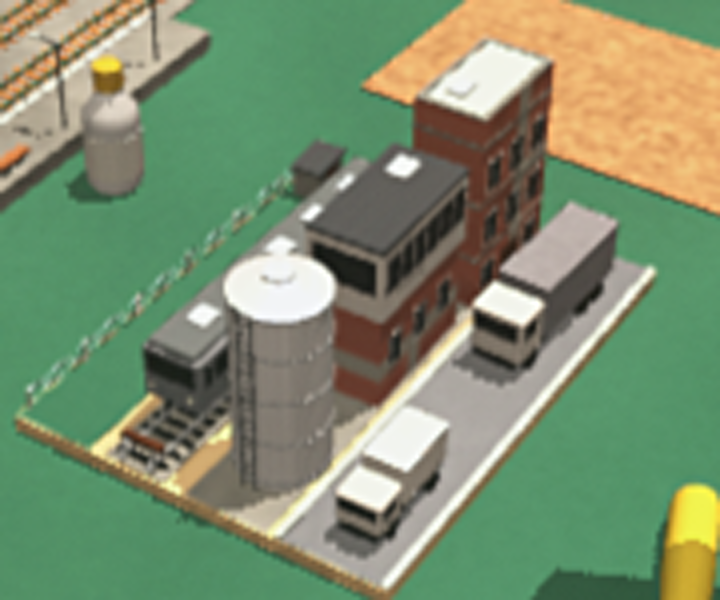

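The crops show these roof outlines in crop pixels. Warehouse: (550,262) to (755,375). Signal box: (277,262) to (503,383). Silo rim: centre (131,317). Railbus roof: (113,160) to (600,245). I'll cast those to world positions and check the heights with the side view.

Run:
```python
from h import *
T=lambda x,y:(262+(x+.5)/5-.5,105+(y+.5)/5-.5)
S=lambda x,y:(240+(x+.5)/4-.5,120+(y+.5)/4-.5)
def show(n,pts,z):
    P=np.array([plane('top',T(*p),z) for p in pts]); print(n,P[:,:2].round(4).tolist(),P.mean(0).round(4))
show('yardfront',[(45,570),(733,576)],.010)
show('wh',[(550,262),(755,262),(755,376),(546,375)],.137)
show('sb',[(277,262),(505,263),(502,383),(277,385)],.115)
show('silo',[(131,317)],.122)
show('rb roof',[(115,160),(598,160),(598,245),(113,240)],.064)
show('rb windows row mid',[(185,197),(525,197),],.068)
show('lorry',[(433,443),(690,450),(687,530),(433,522)],.056)
show('van',[(75,467),(231,463),(232,527),(75,527)],.046)
# heights: corners in both views. (top: image left=+y, up=+x)
for n,a,b in[('wh far+y',(552,262),(416,95)),('wh far-y',(755,262),(490,40)),('wh near-y',(755,376),(553,65)),('wh near+y',(547,375),(486,122)),
 ('sb far-y',(505,263),(383,143)),('sb near-y',(502,383),(468,180)),('sb near+y',(277,385),(388,248)),('sb far+y',(277,262),(305,226)),
 ('silo apex',(127,315),(279,277)),('rb window1',(185,197),(203,315)),('rb window2',(270,197),(281,244)),('lorry',(690,530),(618,217))]:
    p,g=tri(('top',T(*a)),('side',S(*b))); print(n,p.round(4),'gap',round(g,4))
s=cv2.imread('pics/side0.png'); t=cv2.imread('pics/top0.png')
a=cv2.resize(s[260:390,145:300],None,fx=4,fy=4,interpolation=2); b=cv2.resize(t[110:235,145:215],None,fx=4,fy=4,interpolation=2)
c=np.zeros((520,900-0,3),'uint8')[:, :800]; c[:520,:500]=a[:, :500] ; c[:500,510:790]=b; cv2.imwrite('pics/cr.png',c)
```

```text
yardfront [[0.4175, 0.1344], [0.4092, -0.1632]] [ 0.4134 -0.0144  0.01  ]
wh [[0.5254, -0.0782], [0.5234, -0.1543], [0.4806, -0.1528], [0.4828, -0.0756]] [ 0.503  -0.1152  0.137 ]
sb [[0.532, 0.0253], [0.5293, -0.0627], [0.4827, -0.0604], [0.484, 0.0261]] [ 0.507  -0.0179  0.115 ]
silo [[0.5108, 0.0815]] [0.5108 0.0815 0.122 ]
rb roof [[0.5857, 0.0947], [0.5801, -0.1051], [0.5447, -0.104], [0.5521, 0.0959]] [ 0.5657 -0.0046  0.064 ]
rb windows row mid [[0.5685, 0.0653], [0.5647, -0.0745]] [ 0.5666 -0.0046  0.068 ]
lorry [[0.4654, -0.0347], [0.4602, -0.1399], [0.4274, -0.1375], [0.4328, -0.034]] [ 0.4464 -0.0865  0.056 ]
van [[0.4594, 0.1154], [0.4597, 0.0496], [0.4329, 0.0496], [0.4342, 0.1156]] [0.4465 0.0826 0.046 ]
wh far+y [ 0.526  -0.0788  0.1364] gap 0.0011
wh far-y [ 0.5229 -0.1555  0.1332] gap 0.0024
wh near-y [ 0.4814 -0.1539  0.1307] gap 0.0001
wh near+y [ 0.483  -0.076   0.1356] gap 0.0001
sb far-y [ 0.5327 -0.0616  0.1126] gap 0.0065
sb near-y [ 0.4838 -0.0607  0.1075] gap 0.0005
sb near+y [0.4835 0.0259 0.118 ] gap 0.0002
sb far+y [0.5321 0.0253 0.1126] gap 0.0005
silo apex [0.5109 0.0825 0.1262] gap 0.0001
rb window1 [0.5687 0.0654 0.0672] gap 0.0
rb window2 [0.5548 0.0257 0.095 ] gap 0.015
lorry [ 0.4273 -0.1386  0.0571] gap 0.0002
```

View pics/cr.png

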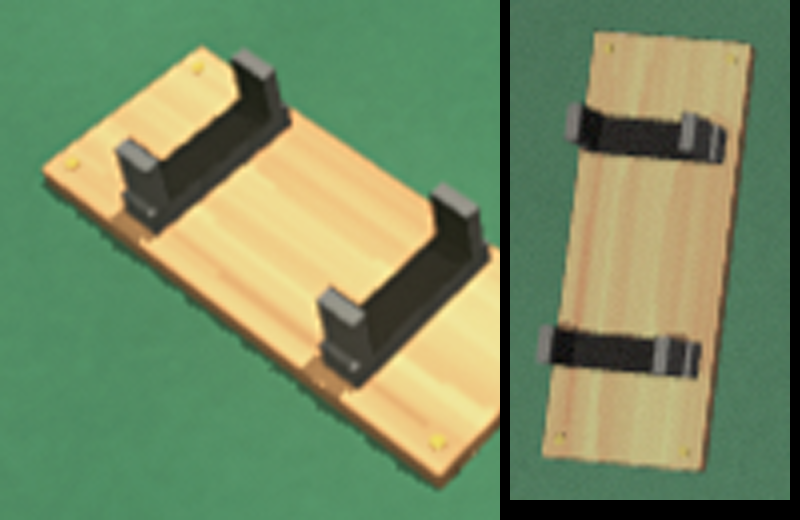

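The cradle crop shows the four cheek tops. In the top view they are at about (575,123), (690,131), (545,344) and (662,355). In the side view they are at (257,66), (139,157), (456,203) and (342,305).

Run:
```python
from h import *
T=lambda x,y:(145+(x-510+.5)/4-.5,110+(y+.5)/4-.5)
S=lambda x,y:(145+(x+.5)/4-.5,260+(y+.5)/4-.5)
tp=[(573,123),(690,131),(546,344),(662,355)]
P=np.array([plane('top',T(*p),.052) for p in tp]);print(P.round(4),P.mean(0))
# saddles: top image up=+x; left=+y. side: right/up pairing
sd=[(456,203),(257,66),(342,305),(139,157)]
for perm in ([0,1,2,3],[1,3,0,2],[3,2,1,0],[2,0,3,1]):
    L=[tri(('top',T(*tp[i])),('side',S(*sd[perm[i]]))) for i in range(4)]
    print(perm,[(p.round(4).tolist(),round(g,3)) for p,g in L])
```

```text
[[0.5878 0.3632 0.052 ]
 [0.5817 0.2997 0.052 ]
 [0.4696 0.376  0.052 ]
 [0.4624 0.3136 0.052 ]] [0.52537796 0.33809384 0.052     ]
[0, 1, 2, 3] [([0.5218, 0.3296, 0.0671], np.float64(0.128)), ([0.5817, 0.3002, 0.0494], np.float64(0.001)), ([0.4695, 0.3762, 0.0514], np.float64(0.0)), ([0.5096, 0.3478, 0.0736], np.float64(0.124))]
[1, 3, 0, 2] [([0.562, 0.3328, 0.0995], np.float64(0.032)), ([0.6096, 0.3311, -0.0038], np.float64(0.035)), ([0.4512, 0.3464, 0.0993], np.float64(0.031)), ([0.4821, 0.3446, -0.0027], np.float64(0.035))]
[3, 2, 1, 0] [([0.5878, 0.3635, 0.0508], np.float64(0.001)), ([0.5736, 0.3269, -0.0669], np.float64(0.073)), ([0.483, 0.3493, 0.1457], np.float64(0.052)), ([0.4624, 0.3144, 0.0496], np.float64(0.0))]
[2, 0, 3, 1] [([0.5501, 0.3611, 0.0041], np.float64(0.101)), ([0.5417, 0.2953, 0.0055], np.float64(0.104)), ([0.4986, 0.3775, 0.1117], np.float64(0.085)), ([0.4937, 0.3194, 0.1086], np.float64(0.087))]
```

```bash
cat > plan.py <<'E'
import numpy as np,json,math
def plan(start,wps):
    """start [x,y,z,yawdeg]; wps: (x,y,z,yaw,jaw,max cm per row). Prints calls; tool down."""
    p=np.array(start,float); rows=[]
    for *t,jaw,v in wps:
        t=np.array(t,float); d=t-p; L=np.linalg.norm(d[:3])*100
        if L<.05 and abs(d[3])<.3: rows+= [(p.copy(),jaw)]*int(v); continue
        n=max(math.ceil(L/v*1.4+.5),math.ceil(abs(d[3])/8.0*1.4),2)
        for i in range(1,n+1):
            u=i/n; s=u-.36*math.sin(2*math.pi*u)/(2*math.pi); rows.append((p+d*s,jaw))
        p=t
    c=np.array(start,float)
    while len(rows)%5: rows.append(rows[-1])
    for k in range(0,len(rows),5):
        a=math.radians(c[3]);X=np.array([math.cos(a),math.sin(a)]);Y=np.array([math.sin(a),-math.cos(a)])
        out=[]
        for q,j in rows[k:k+5]:
            d=q-c; out.append([j,round(d[:2]@X*100,1),round(d[:2]@Y*100,1),round(-d[2]*100,1),round(-math.radians(d[3]),2)])
        print(json.dumps(out)); r=out[-1]
        c=c+np.array([*(X*r[1]+Y*r[2])/100,-r[3]/100,-math.degrees(r[4])])
    print('end',c.round(4))
E
python3 -c "
from plan import *
plan([.275,-.616,.231,24.05],[(.5035,-.115,.231,88.4,1,4.8)])"
```

```text
[[1, 1.6, -1.4, -0.0, -0.04], [1, 3.3, -2.9, -0.0, -0.09], [1, 5.2, -4.6, -0.0, -0.14], [1, 7.4, -6.5, -0.0, -0.2], [1, 9.9, -8.7, -0.0, -0.27]]
[[1, 3.3, -1.7, -0.0, -0.08], [1, 7.0, -3.5, -0.0, -0.16], [1, 10.9, -5.3, -0.0, -0.25], [1, 14.9, -7.3, -0.0, -0.34], [1, 18.8, -9.2, -0.0, -0.42]]
[[1, 4.0, -0.1, -0.0, -0.09], [1, 7.8, -0.2, -0.0, -0.16], [1, 11.1, -0.4, -0.0, -0.23], [1, 14.1, -0.5, -0.0, -0.29], [1, 16.6, -0.5, -0.0, -0.34]]
[[1, 2.2, 0.6, -0.0, -0.05], [1, 4.2, 1.3, -0.0, -0.09], [1, 4.2, 1.3, -0.0, -0.09], [1, 4.2, 1.3, -0.0, -0.09], [1, 4.2, 1.3, -0.0, -0.09]]
end [ 0.5038 -0.1146  0.231  88.2213]
```

{"name": "drive_tool", "arguments": {
  "steps": [
    [1,1.6,-1.4,0,-0.04],
    [1,3.3,-2.9,0,-0.09],
    [1,5.2,-4.6,0,-0.14],
    [1,7.4,-6.5,0,-0.2],
    [1,9.9,-8.7,0,-0.27]
  ],
  "grip_force": 60
}}

```text
time: 0.6
tool_pos: [0.33, -0.4956, 0.2305]
eef_rot: [-179.9, -0.0, 39.6]
contact_force: [0.9, 0.6, -0.1]
width: 1.001
grip_force: 0.0
```

{"name": "drive_tool", "arguments": {
  "steps": [
    [1,3.3,-1.7,0,-0.08],
    [1,7,-3.5,0,-0.16],
    [1,10.9,-5.3,0,-0.25],
    [1,14.9,-7.3,0,-0.34],
    [1,18.8,-9.2,0,-0.42]
  ]
}}

```text
time: 1.1
tool_pos: [0.4167, -0.3041, 0.2308]
eef_rot: [-180.0, -0.0, 63.8]
contact_force: [0.1, -0.3, 0.7]
width: 1.0
grip_force: 0.0
```

{"name": "drive_tool", "arguments": {
  "steps": [
    [1,4,-0.1,0,-0.09],
    [1,7.8,-0.2,0,-0.16],
    [1,11.1,-0.4,0,-0.23],
    [1,14.1,-0.5,0,-0.29],
    [1,16.6,-0.5,0,-0.34]
  ]
}}

```text
time: 1.6
tool_pos: [0.486, -0.1532, 0.2308]
eef_rot: [-180.0, -0.0, 83.3]
contact_force: [0.5, -0.2, -0.9]
width: 0.998
grip_force: 0.0
```

{"name": "drive_tool", "arguments": {
  "steps": [
    [1,2.2,0.6,0,-0.05],
    [1,4.2,1.3,0,-0.09],
    [1,4.2,1.3,0,-0.09],
    [1,4.2,1.3,0,-0.09]
  ]
}}

```text
time: 2.0
tool_pos: [0.5035, -0.1149, 0.2308]
eef_rot: [-179.9, 0.0, 88.3]
contact_force: [0.0, 0.8, -0.1]
width: 1.001
grip_force: 0.0
```

{"name": "drive_tool", "arguments": {
  "steps": [
    [1,0,0,2.5,0],
    [1,0,0,6,0],
    [1,0,0,9.5,0],
    [1,0,0,12,0],
    [1,0,0,13.4,0]
  ]
}}

```text
time: 2.5
tool_pos: [0.5015, -0.1155, 0.0945]
eef_rot: [-179.7, -0.0, 88.1]
contact_force: [-0.7, -0.4, -0.1]
width: 1.0
grip_force: 0.0
```

{"name": "drive_tool", "arguments": {
  "steps": [
    [1,0,0,0,0],
    [0,0,0,0,0],
    [-0.2,0,0,0,0],
    [-0.4,0,0,0,0],
    [-0.4,0,0,0,0]
  ]
}}

```text
time: 3.0
tool_pos: [0.5053, -0.1154, 0.0993]
eef_rot: [179.8, 0.1, 88.2]
contact_force: [-1.6, 0.5, 5.6]
width: 0.507
grip_force: 61.4
```

{"name": "drive_tool", "arguments": {
  "steps": [
    [-0.4,0,0,0,0],
    [-0.4,0,0,0,0],
    [-0.4,0,0,0,0]
  ]
}}

```text
time: 3.3
tool_pos: [0.5053, -0.1154, 0.0993]
eef_rot: [179.8, 0.1, 88.2]
contact_force: [-0.7, -0.8, 5.9]
width: 0.512
grip_force: 61.4
```

```bash
python3 -c "
from plan import *
plan([.5035,-.1149,.097,88.3],[(.5035,-.1149,.20,88.3,-.4,3.5),(.598,-.349,.20,88.3,-.4,3.5),(.598,-.349,.110,88.3,-.4,3.),(.598,-.349,.091,88.3,-.4,.8)])"
```

```text
[[-0.4, 0.0, 0.0, -1.5, -0.0], [-0.4, 0.0, 0.0, -3.8, -0.0], [-0.4, 0.0, 0.0, -6.5, -0.0], [-0.4, 0.0, 0.0, -8.8, -0.0], [-0.4, 0.0, 0.0, -10.3, -0.0]]
[[-0.4, -1.4, 0.6, -0.0, -0.0], [-0.4, -3.0, 1.3, -0.0, -0.0], [-0.4, -5.0, 2.2, -0.0, -0.0], [-0.4, -7.4, 3.2, -0.0, -0.0], [-0.4, -10.1, 4.4, -0.0, -0.0]]
[[-0.4, -2.9, 1.3, -0.0, -0.0], [-0.4, -5.6, 2.5, -0.0, -0.0], [-0.4, -8.0, 3.5, -0.0, -0.0], [-0.4, -10.0, 4.4, -0.0, -0.0], [-0.4, -11.6, 5.1, -0.0, -0.0]]
[[-0.4, -1.4, 0.6, -0.0, -0.0], [-0.4, -1.4, 0.6, 1.3, -0.0], [-0.4, -1.4, 0.6, 3.3, -0.0], [-0.4, -1.4, 0.6, 5.7, -0.0], [-0.4, -1.4, 0.6, 7.7, -0.0]]
[[-0.4, -0.0, 0.0, 1.3, -0.0], [-0.4, -0.0, 0.0, 1.7, -0.0], [-0.4, -0.0, 0.0, 2.3, -0.0], [-0.4, -0.0, 0.0, 2.8, -0.0], [-0.4, -0.0, 0.0, 3.2, -0.0]]
end [ 0.5976 -0.3488  0.091  88.3   ]
```

{"name": "drive_tool", "arguments": {
  "steps": [
    [-0.4,0,0,-1.5,0],
    [-0.4,0,0,-3.8,0],
    [-0.4,0,0,-6.5,0],
    [-0.4,0,0,-8.8,0],
    [-0.4,0,0,-10.3,0]
  ]
}}

```text
time: 3.8
tool_pos: [0.5047, -0.1151, 0.2024]
eef_rot: [179.8, 0.0, 88.2]
contact_force: [0.1, -0.9, -1.3]
width: 0.51
grip_force: 61.0
```

{"name": "drive_tool", "arguments": {
  "steps": [
    [-0.4,-1.4,0.6,0,0],
    [-0.4,-3,1.3,0,0],
    [-0.4,-5,2.2,0,0],
    [-0.4,-7.4,3.2,0,0],
    [-0.4,-10.1,4.4,0,0]
  ]
}}

```text
time: 4.3
tool_pos: [0.5441, -0.2188, 0.198]
eef_rot: [-179.8, -0.1, 88.2]
contact_force: [-0.3, -0.5, -1.3]
width: 0.504
grip_force: 61.1
```

{"name": "drive_tool", "arguments": {
  "steps": [
    [-0.4,-2.9,1.3,0,0],
    [-0.4,-5.6,2.5,0,0],
    [-0.4,-8,3.5,0,0],
    [-0.4,-10,4.4,0,0],
    [-0.4,-11.6,5.1,0,0]
  ]
}}

```text
time: 4.8
tool_pos: [0.5914, -0.3374, 0.1972]
eef_rot: [-179.8, -0.1, 88.1]
contact_force: [0.3, -0.4, -1.8]
width: 0.509
grip_force: 61.1
```

{"name": "drive_tool", "arguments": {
  "steps": [
    [-0.4,-1.4,0.6,0,0],
    [-0.4,-1.4,0.6,1.3,0],
    [-0.4,-1.4,0.6,3.3,0],
    [-0.4,-1.4,0.6,5.7,0],
    [-0.4,-1.4,0.6,7.7,0]
  ]
}}

```text
time: 5.3
tool_pos: [0.5962, -0.3479, 0.12]
eef_rot: [-179.8, -0.1, 88.2]
contact_force: [-0.5, -0.5, -1.3]
width: 0.511
grip_force: 61.1
```

{"name": "drive_tool", "arguments": {
  "steps": [
    [-0.4,0,0,1.3,0],
    [-0.4,0,0,1.7,0],
    [-0.4,0,0,2.3,0],
    [-0.4,0,0,2.8,0],
    [-0.4,0,0,2.9,0]
  ]
}}

```text
time: 5.8
tool_pos: [0.5978, -0.3491, 0.0945]
eef_rot: [180.0, 0.0, 88.2]
contact_force: [0.2, 0.7, -1.5]
width: 0.509
grip_force: 61.1
```

{"name": "drive_tool", "arguments": {
  "steps": [
    [-0.4,0,0,0.1,0],
    [-0.4,0,0,0.2,0],
    [-0.4,0,0,0.3,0],
    [-0.4,0,0,0.3,0]
  ]
}}

```text
time: 6.2
tool_pos: [0.5981, -0.3493, 0.0924]
eef_rot: [179.9, 0.0, 88.2]
contact_force: [-1.1, 0.9, 3.9]
width: 0.51
grip_force: 61.5
```

{"name": "drive_tool", "arguments": {
  "steps": [
    [-0.1,0,0,0,0],
    [0.2,0,0,0,0],
    [0.6,0,0,0,0],
    [0.6,0,0,0,0]
  ]
}}

```text
time: 6.6
tool_pos: [0.5975, -0.3489, 0.0909]
eef_rot: [-180.0, -0.0, 88.2]
contact_force: [0.7, 0.5, 0.1]
width: 0.799
grip_force: 0.0
```

```bash
python3 -c "
from plan import *
plan([.5976,-.3488,.091,88.3],[(.5976,-.3488,.191,88.3,.6,4),(.5085,-.0175,.191,88.3,1,4.8),(.5085,-.0175,.081,88.3,1,4.),(.5085,-.0175,.081,88.3,1,1)])"
```

```text
[[0.6, 0.0, 0.0, -1.9, -0.0], [0.6, 0.0, 0.0, -5.0, -0.0], [0.6, 0.0, 0.0, -8.1, -0.0], [0.6, 0.0, 0.0, -10.0, -0.0], [1, 2.0, -0.6, -10.0, -0.0]]
[[1, 2.3, -0.7, -0.0, -0.0], [1, 5.1, -1.5, -0.0, -0.0], [1, 8.5, -2.6, -0.0, -0.0], [1, 12.4, -3.7, -0.0, -0.0], [1, 16.4, -5.0, -0.0, -0.0]]
[[1, 3.9, -1.1, -0.0, -0.0], [1, 7.4, -2.2, -0.0, -0.0], [1, 10.2, -3.0, -0.0, -0.0], [1, 12.5, -3.7, -0.0, -0.0], [1, 14.5, -4.3, -0.0, -0.0]]
[[1, -0.0, 0.0, 1.6, -0.0], [1, -0.0, 0.0, 4.0, -0.0], [1, -0.0, 0.0, 7.0, -0.0], [1, -0.0, 0.0, 9.4, -0.0], [1, -0.0, 0.0, 11.0, -0.0]]
[[1, -0.0, 0.0, -0.0, -0.0], [1, -0.0, 0.0, -0.0, -0.0], [1, -0.0, 0.0, -0.0, -0.0], [1, -0.0, 0.0, -0.0, -0.0], [1, -0.0, 0.0, -0.0, -0.0]]
end [ 5.084e-01 -1.700e-02  8.100e-02  8.830e+01]
```

{"name": "drive_tool", "arguments": {
  "steps": [
    [0.6,0,0,-1.9,0],
    [0.6,0,0,-5,0],
    [0.6,0,0,-8.1,0],
    [0.6,0,0,-10,0],
    [1,2,-0.6,-10,0]
  ]
}}

```text
time: 7.1
tool_pos: [0.5949, -0.3319, 0.196]
eef_rot: [179.6, 0.3, 88.1]
contact_force: [-0.1, 0.2, -0.3]
width: 0.945
grip_force: 0.0
```

{"name": "drive_tool", "arguments": {
  "steps": [
    [1,2.3,-0.7,0,0],
    [1,5.1,-1.5,0,0],
    [1,8.5,-2.6,0,0],
    [1,12.4,-3.7,0,0],
    [1,16.4,-5,0,0]
  ]
}}

```text
time: 7.6
tool_pos: [0.5469, -0.1622, 0.1911]
eef_rot: [180.0, -0.0, 88.2]
contact_force: [0.4, 0.3, 0.3]
width: 0.999
grip_force: 0.0
```

{"name": "drive_tool", "arguments": {
  "steps": [
    [1,3.9,-1.1,0,0],
    [1,7.4,-2.2,0,0],
    [1,10.2,-3,0,0],
    [1,12.5,-3.7,0,0],
    [1,14.5,-4.3,0,0]
  ]
}}

```text
time: 8.1
tool_pos: [0.5083, -0.0157, 0.1912]
eef_rot: [180.0, -0.0, 88.3]
contact_force: [0.5, 0.2, -0.2]
width: 1.002
grip_force: 0.0
```

{"name": "drive_tool", "arguments": {
  "steps": [
    [1,0,0,1.6,0],
    [1,0,0,4,0],
    [1,0,0,7,0],
    [1,0,0,9.4,0],
    [1,0,0,11,0]
  ]
}}

```text
time: 8.6
tool_pos: [0.5075, -0.0169, 0.0791]
eef_rot: [-179.8, -0.0, 88.2]
contact_force: [-0.2, 0.3, 0.2]
width: 1.0
grip_force: 0.0
```

{"name": "drive_tool", "arguments": {
  "steps": [
    [0.7,0,0,0,0],
    [0.4,0,0,0,0],
    [0.2,0,0,0,0],
    [-0.3,0,0,0,0],
    [-0.3,0,0,0,0]
  ]
}}

```text
time: 9.1
tool_pos: [0.51, -0.0172, 0.0829]
eef_rot: [179.9, 0.0, 88.2]
contact_force: [-1.9, 0.4, 6.6]
width: 0.53
grip_force: 61.5
```

{"name": "drive_tool", "arguments": {
  "steps": [
    [-0.4,0,0,0,0],
    [-0.4,0,0,0,0]
  ]
}}

```text
time: 9.3
tool_pos: [0.51, -0.0172, 0.083]
eef_rot: [179.9, 0.0, 88.2]
contact_force: [-2.5, -0.3, 6.4]
width: 0.53
grip_force: 61.6
```

```bash
python3 -c "
from plan import *
plan([.5084,-.017,.081,88.3],[(.5084,-.017,.185,88.3,-.4,3.5),(.513,-.345,.185,88.3,-.4,4),(.513,-.345,.084,88.3,-.4,3.),(.513,-.345,.075,88.3,-.4,.4)])"
```

```text
[[-0.4, 0.0, 0.0, -1.5, -0.0], [-0.4, 0.0, 0.0, -3.8, -0.0], [-0.4, 0.0, 0.0, -6.6, -0.0], [-0.4, 0.0, 0.0, -8.9, -0.0], [-0.4, 0.0, 0.0, -10.4, -0.0]]
[[-0.4, -1.8, 0.1, -0.0, -0.0], [-0.4, -3.8, 0.2, -0.0, -0.0], [-0.4, -6.3, 0.3, -0.0, -0.0], [-0.4, -9.3, 0.4, -0.0, -0.0], [-0.4, -12.7, 0.6, -0.0, -0.0]]
[[-0.4, -3.7, 0.1, -0.0, -0.0], [-0.4, -7.4, 0.3, -0.0, -0.0], [-0.4, -10.8, 0.4, -0.0, -0.0], [-0.4, -13.8, 0.6, -0.0, -0.0], [-0.4, -16.2, 0.7, -0.0, -0.0]]
[[-0.4, -2.1, 0.1, -0.0, -0.0], [-0.4, -3.9, 0.1, -0.0, -0.0], [-0.4, -3.9, 0.1, 1.2, -0.0], [-0.4, -3.9, 0.1, 2.9, -0.0], [-0.4, -3.9, 0.1, 5.0, -0.0]]
[[-0.4, 0.0, 0.0, 2.2, -0.0], [-0.4, 0.0, 0.0, 3.9, -0.0], [-0.4, 0.0, 0.0, 5.1, -0.0], [-0.4, 0.0, 0.0, 5.3, -0.0], [-0.4, 0.0, 0.0, 5.6, -0.0]]
[[-0.4, 0.0, 0.0, 0.2, -0.0], [-0.4, 0.0, 0.0, 0.4, -0.0], [-0.4, 0.0, 0.0, 0.4, -0.0], [-0.4, 0.0, 0.0, 0.4, -0.0], [-0.4, 0.0, 0.0, 0.4, -0.0]]
end [ 5.127e-01 -3.453e-01  7.500e-02  8.830e+01]
```

{"name": "drive_tool", "arguments": {
  "steps": [
    [-0.4,0,0,-1.5,0],
    [-0.4,0,0,-3.8,0],
    [-0.4,0,0,-6.6,0],
    [-0.4,0,0,-8.9,0],
    [-0.4,0,0,-10.4,0]
  ]
}}

```text
time: 9.8
tool_pos: [0.5098, -0.0171, 0.1874]
eef_rot: [179.8, 0.0, 88.2]
contact_force: [0.5, -0.1, -2.0]
width: 0.537
grip_force: 61.3
```

{"name": "drive_tool", "arguments": {
  "steps": [
    [-0.4,-1.8,0.1,0,0],
    [-0.4,-3.8,0.2,0,0],
    [-0.4,-6.3,0.3,0,0],
    [-0.4,-9.3,0.4,0,0],
    [-0.4,-12.7,0.6,0,0]
  ]
}}

```text
time: 10.3
tool_pos: [0.5104, -0.1446, 0.1847]
eef_rot: [-180.0, -0.0, 88.3]
contact_force: [0.3, -0.1, -3.0]
width: 0.531
grip_force: 61.5
```

{"name": "drive_tool", "arguments": {
  "steps": [
    [-0.4,-3.7,0.1,0,0],
    [-0.4,-7.4,0.3,0,0],
    [-0.4,-10.8,0.4,0,0],
    [-0.4,-13.8,0.6,0,0],
    [-0.4,-16.2,0.7,0,0]
  ]
}}

```text
time: 10.8
tool_pos: [0.5124, -0.3081, 0.1846]
eef_rot: [-180.0, -0.0, 88.2]
contact_force: [0.9, 0.5, 0.0]
width: 0.527
grip_force: 61.4
```

{"name": "drive_tool", "arguments": {
  "steps": [
    [-0.4,-2.1,0.1,0,0],
    [-0.4,-3.9,0.1,0,0],
    [-0.4,-3.9,0.1,1.2,0],
    [-0.4,-3.9,0.1,2.9,0],
    [-0.4,-3.9,0.1,5,0]
  ]
}}

```text
time: 11.3
tool_pos: [0.513, -0.3449, 0.1347]
eef_rot: [180.0, -0.0, 88.2]
contact_force: [0.3, 0.4, -2.1]
width: 0.536
grip_force: 61.5
```

{"name": "drive_tool", "arguments": {
  "steps": [
    [-0.4,0,0,2.2,0],
    [-0.4,0,0,3.9,0],
    [-0.4,0,0,5.1,0],
    [-0.4,0,0,5.3,0],
    [-0.4,0,0,5.6,0]
  ]
}}

```text
time: 11.8
tool_pos: [0.513, -0.345, 0.0793]
eef_rot: [180.0, -0.0, 88.3]
contact_force: [0.5, -0.1, -1.7]
width: 0.529
grip_force: 61.4
```

{"name": "drive_tool", "arguments": {
  "steps": [
    [-0.4,0,0,0.2,0],
    [-0.4,0,0,0.4,0],
    [-0.4,0,0,0.4,0]
  ]
}}

```text
time: 12.1
tool_pos: [0.5133, -0.3458, 0.0761]
eef_rot: [179.9, 0.1, 88.2]
contact_force: [-0.0, -0.6, -1.9]
width: 0.531
grip_force: 61.3
```

{"name": "drive_tool", "arguments": {
  "steps": [
    [-0.4,0,0,0.1,0],
    [-0.4,0,0,0.2,0],
    [-0.4,0,0,0.2,0]
  ]
}}

```text
time: 12.4
tool_pos: [0.5133, -0.3459, 0.076]
eef_rot: [179.9, 0.1, 88.2]
contact_force: [-4.0, 2.0, 9.8]
width: 0.53
grip_force: 62.7
```

```bash
python3 -c "
from plan import *
plan([.5127,-.3453,.073,88.3],[(.5127,-.3453,.191,88.3,.6,4),(.5105,.0815,.191,88.3,1,4.8),(.5105,.0815,.085,88.3,1,4.),])"
```

```text
[[0.6, 0.0, 0.0, -1.7, -0.0], [0.6, 0.0, 0.0, -4.3, -0.0], [0.6, 0.0, 0.0, -7.5, -0.0], [0.6, 0.0, 0.0, -10.1, -0.0], [0.6, 0.0, 0.0, -11.8, -0.0]]
[[1, 2.1, -0.1, -0.0, -0.0], [1, 4.6, -0.2, -0.0, -0.0], [1, 7.4, -0.3, -0.0, -0.0], [1, 10.8, -0.4, -0.0, -0.0], [1, 14.8, -0.5, -0.0, -0.0]]
[[1, 4.3, -0.2, -0.0, -0.0], [1, 8.8, -0.3, -0.0, -0.0], [1, 13.1, -0.5, -0.0, -0.0], [1, 17.0, -0.6, -0.0, -0.0], [1, 20.4, -0.7, -0.0, -0.0]]
[[1, 2.9, -0.1, -0.0, -0.0], [1, 5.3, -0.2, -0.0, -0.0], [1, 7.5, -0.3, -0.0, -0.0], [1, 7.5, -0.3, 1.5, -0.0], [1, 7.5, -0.3, 3.9, -0.0]]
[[1, -0.0, 0.0, 2.8, -0.0], [1, -0.0, 0.0, 5.2, -0.0], [1, -0.0, 0.0, 6.7, -0.0], [1, -0.0, 0.0, 6.7, -0.0], [1, -0.0, 0.0, 6.7, -0.0]]
end [5.104e-01 8.200e-02 8.500e-02 8.830e+01]
```

{"name": "drive_tool", "arguments": {
  "steps": [
    [-0.1,0,0,0,0],
    [0.2,0,0,0,0],
    [0.6,0,0,0,0],
    [0.6,0,0,0,0]
  ]
}}

```text
time: 12.8
tool_pos: [0.5128, -0.3454, 0.0734]
eef_rot: [180.0, 0.0, 88.2]
contact_force: [-0.9, 0.1, 1.6]
width: 0.797
grip_force: 0.1
```

{"name": "drive_tool", "arguments": {
  "steps": [
    [0.6,0,0,-1.7,0],
    [0.6,0,0,-4.3,0],
    [0.6,0,0,-7.5,0],
    [0.6,0,0,-10.1,0],
    [0.6,0,0,-11.8,0]
  ]
}}

```text
time: 13.3
tool_pos: [0.5136, -0.346, 0.1937]
eef_rot: [179.9, 0.1, 88.2]
contact_force: [0.8, -0.2, -0.1]
width: 0.797
grip_force: 0.0
```

{"name": "drive_tool", "arguments": {
  "steps": [
    [1,2.1,-0.1,0,0],
    [1,4.6,-0.2,0,0],
    [1,7.4,-0.3,0,0],
    [1,10.8,-0.4,0,0],
    [1,14.8,-0.5,0,0]
  ]
}}

```text
time: 13.8
tool_pos: [0.5112, -0.1953, 0.1897]
eef_rot: [-179.9, -0.1, 88.2]
contact_force: [0.6, -0.4, 0.2]
width: 1.001
grip_force: 0.0
```

{"name": "drive_tool", "arguments": {
  "steps": [
    [1,4.3,-0.2,0,0],
    [1,8.8,-0.3,0,0],
    [1,13.1,-0.5,0,0],
    [1,17,-0.6,0,0],
    [1,20.4,-0.7,0,0]
  ]
}}

```text
time: 14.3
tool_pos: [0.5099, 0.0097, 0.1899]
eef_rot: [-179.9, -0.0, 88.3]
contact_force: [0.3, -0.6, 0.6]
width: 1.0
grip_force: 0.0
```

{"name": "drive_tool", "arguments": {
  "steps": [
    [1,2.9,-0.1,0,0],
    [1,5.3,-0.2,0,0],
    [1,7.5,-0.3,0,0],
    [1,7.5,-0.3,1.5,0],
    [1,7.5,-0.3,3.9,0]
  ]
}}

```text
time: 14.8
tool_pos: [0.5112, 0.0829, 0.152]
eef_rot: [179.9, -0.0, 88.3]
contact_force: [0.6, -0.3, 0.1]
width: 0.998
grip_force: 0.0
```

{"name": "drive_tool", "arguments": {
  "steps": [
    [1,0,0,2.8,0],
    [1,0,0,5.2,0],
    [1,0,0,6.7,0],
    [0.7,0,0,6.7,0],
    [0.4,0,0,6.7,0]
  ]
}}

```text
time: 15.3
tool_pos: [0.5097, 0.0815, 0.0841]
eef_rot: [-179.9, 0.0, 88.2]
contact_force: [0.5, 0.1, 0.3]
width: 0.71
grip_force: 0.0
```

{"name": "drive_tool", "arguments": {
  "steps": [
    [0.3,0,0,0,0],
    [-0.2,0,0,0,0],
    [-0.2,0,0,0,0],
    [-0.2,0,0,0,0],
    [-0.2,0,0,0,0]
  ]
}}

```text
time: 15.8
tool_pos: [0.512, 0.082, 0.0865]
eef_rot: [179.9, -0.0, 88.2]
contact_force: [-0.9, -0.4, 6.0]
width: 0.592
grip_force: 62.8
```

```bash
python3 -c "
from plan import *
plan([.5104,.082,.085,88.3],[(.5104,.082,.185,88.3,-.2,3.5),(.427,-.340,.185,88.3,-.2,4),(.427,-.340,.088,88.3,-.2,3.),(.427,-.340,.078,88.3,-.2,.4)])"
```

```text
[[-0.2, 0.0, 0.0, -1.5, -0.0], [-0.2, 0.0, 0.0, -3.7, -0.0], [-0.2, 0.0, 0.0, -6.3, -0.0], [-0.2, 0.0, 0.0, -8.5, -0.0], [-0.2, 0.0, 0.0, -10.0, -0.0]]
[[-0.2, -1.7, -0.3, -0.0, -0.0], [-0.2, -3.6, -0.6, -0.0, -0.0], [-0.2, -5.7, -1.0, -0.0, -0.0], [-0.2, -8.2, -1.4, -0.0, -0.0], [-0.2, -11.0, -1.8, -0.0, -0.0]]
[[-0.2, -3.2, -0.6, -0.0, -0.0], [-0.2, -6.6, -1.1, -0.0, -0.0], [-0.2, -10.2, -1.7, -0.0, -0.0], [-0.2, -13.8, -2.3, -0.0, -0.0], [-0.2, -17.2, -2.9, -0.0, -0.0]]
[[-0.2, -3.2, -0.5, -0.0, -0.0], [-0.2, -6.1, -1.0, -0.0, -0.0], [-0.2, -8.5, -1.4, -0.0, -0.0], [-0.2, -10.6, -1.8, -0.0, -0.0], [-0.2, -12.5, -2.1, -0.0, -0.0]]
[[-0.2, -1.7, -0.3, -0.0, -0.0], [-0.2, -1.7, -0.3, 1.1, -0.0], [-0.2, -1.7, -0.3, 2.8, -0.0], [-0.2, -1.7, -0.3, 4.8, -0.0], [-0.2, -1.7, -0.3, 6.9, -0.0]]
[[-0.2, -0.0, 0.0, 1.7, -0.0], [-0.2, -0.0, 0.0, 2.8, -0.0], [-0.2, -0.0, 0.0, 3.0, -0.0], [-0.2, -0.0, 0.0, 3.3, -0.0], [-0.2, -0.0, 0.0, 3.6, -0.0]]
[[-0.2, -0.0, 0.0, 0.2, -0.0], [-0.2, -0.0, 0.0, 0.2, -0.0], [-0.2, -0.0, 0.0, 0.2, -0.0], [-0.2, -0.0, 0.0, 0.2, -0.0], [-0.2, -0.0, 0.0, 0.2, -0.0]]
end [ 4.269e-01 -3.397e-01  7.800e-02  8.830e+01]
```

{"name": "drive_tool", "arguments": {
  "steps": [
    [-0.2,0,0,-1.5,0],
    [-0.2,0,0,-3.7,0],
    [-0.2,0,0,-6.3,0],
    [-0.2,0,0,-8.5,0],
    [-0.2,0,0,-10,0]
  ]
}}

```text
time: 16.3
tool_pos: [0.5114, 0.082, 0.1867]
eef_rot: [179.9, -0.0, 88.2]
contact_force: [-0.2, -0.3, -0.8]
width: 0.593
grip_force: 62.5
```

{"name": "drive_tool", "arguments": {
  "steps": [
    [-0.2,-1.7,-0.3,0,0],
    [-0.2,-3.6,-0.6,0,0],
    [-0.2,-5.7,-1,0,0],
    [-0.2,-8.2,-1.4,0,0],
    [-0.2,-11,-1.8,0,0]
  ]
}}

```text
time: 16.8
tool_pos: [0.4888, -0.028, 0.1846]
eef_rot: [-179.9, -0.0, 88.3]
contact_force: [0.9, -0.6, -0.4]
width: 0.594
grip_force: 62.5
```

{"name": "drive_tool", "arguments": {
  "steps": [
    [-0.2,-3.2,-0.6,0,0],
    [-0.2,-6.6,-1.1,0,0],
    [-0.2,-10.2,-1.7,0,0],
    [-0.2,-13.8,-2.3,0,0],
    [-0.2,-17.2,-2.9,0,0]
  ]
}}

```text
time: 17.3
tool_pos: [0.4543, -0.1997, 0.1847]
eef_rot: [-179.9, -0.0, 88.2]
contact_force: [-0.6, 0.1, -1.2]
width: 0.594
grip_force: 62.5
```

{"name": "drive_tool", "arguments": {
  "steps": [
    [-0.2,-3.2,-0.5,0,0],
    [-0.2,-6.1,-1,0,0],
    [-0.2,-8.5,-1.4,0,0],
    [-0.2,-10.6,-1.8,0,0],
    [-0.2,-12.5,-2.1,0,0]
  ]
}}

```text
time: 17.8
tool_pos: [0.4295, -0.3236, 0.1845]
eef_rot: [-179.9, -0.1, 88.2]
contact_force: [-0.1, -0.4, -1.0]
width: 0.592
grip_force: 62.5
```

{"name": "drive_tool", "arguments": {
  "steps": [
    [-0.2,-1.7,-0.3,0,0],
    [-0.2,-1.7,-0.3,1.1,0],
    [-0.2,-1.7,-0.3,2.8,0],
    [-0.2,-1.7,-0.3,4.8,0],
    [-0.2,-1.7,-0.3,6.9,0]
  ]
}}

```text
time: 18.3
tool_pos: [0.4267, -0.3388, 0.1149]
eef_rot: [-180.0, -0.0, 88.2]
contact_force: [0.2, 0.4, -0.7]
width: 0.594
grip_force: 62.5
```

{"name": "drive_tool", "arguments": {
  "steps": [
    [-0.2,0,0,1.7,0],
    [-0.2,0,0,2.8,0],
    [-0.2,0,0,3,0],
    [-0.2,0,0,3.3,0],
    [-0.2,0,0,3.6,0]
  ]
}}

```text
time: 18.8
tool_pos: [0.4276, -0.3401, 0.081]
eef_rot: [179.9, 0.1, 88.2]
contact_force: [0.7, 0.2, -0.5]
width: 0.594
grip_force: 62.5
```

{"name": "drive_tool", "arguments": {
  "steps": [
    [-0.2,0,0,0.2,0],
    [-0.2,0,0,0.2,0],
    [-0.2,0,0,0.2,0]
  ]
}}

```text
time: 19.1
tool_pos: [0.4275, -0.3404, 0.0796]
eef_rot: [179.9, 0.1, 88.2]
contact_force: [-0.4, 0.5, 5.2]
width: 0.595
grip_force: 62.9
```

Contact. I'll release, lift clear and look.

{"name": "drive_tool", "arguments": {
  "steps": [
    [0,0,0,0,0],
    [0.3,0,0,0,0],
    [0.6,0,0,0,0],
    [0.6,0,0,0,0]
  ]
}}

```text
time: 19.5
tool_pos: [0.4267, -0.3395, 0.078]
eef_rot: [-180.0, -0.0, 88.2]
contact_force: [-0.0, -0.7, -0.1]
width: 0.8
grip_force: 0.0
```

{"name": "drive_tool", "arguments": {
  "steps": [
    [0.6,0,0,-1.7,0],
    [0.6,0,0,-4.5,0],
    [0.6,0,0,-7.5,0],
    [0.6,0,0,-10.2,0],
    [0.6,0,0,-11.8,0]
  ]
}}

```text
time: 20.0
tool_pos: [0.4277, -0.3404, 0.1988]
eef_rot: [179.9, 0.1, 88.2]
contact_force: [1.0, -0.5, -0.2]
width: 0.801
grip_force: 0.0
```

{"name": "drive_tool", "arguments": {
  "steps": [
    [1,3,-0.5,0,0],
    [1,7,-1.2,0,0],
    [1,11,-2,0,0],
    [1,14,-2.5,0,0],
    [1,16,-3,0,0]
  ]
}}

```text
time: 20.5
tool_pos: [0.4011, -0.1768, 0.1959]
eef_rot: [-180.0, -0.0, 88.3]
contact_force: [0.6, -0.5, 0.2]
width: 1.002
grip_force: 0.0
```

Run:
```python
from h import *
t=np.ascontiguousarray(ctrl.camera('top')[:,:,::-1]);s=np.ascontiguousarray(ctrl.camera('side')[:,:,::-1])
cv2.imwrite('pics/top1.png',t);cv2.imwrite('pics/side1.png',s)
crop(t,262,95,290,145,2.7,'pics/t1c.png')
```

```text
(no output)
```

View pics/t1c.png

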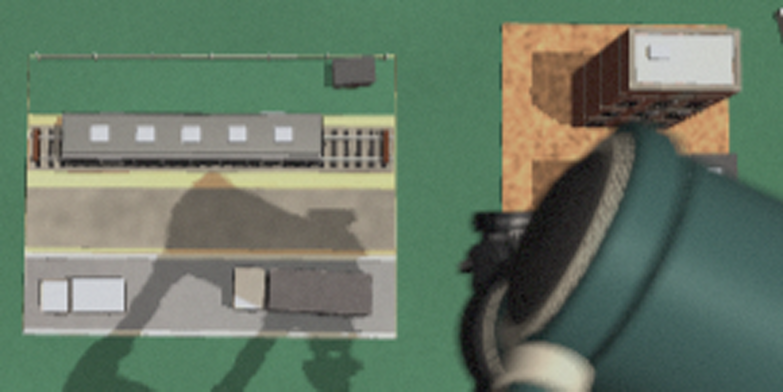

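The view shows the row cleared and the railbus untouched at about (192,137). The lorry and van are in place, and the warehouse is standing on the mat. The arm hides the other two buildings. Next is the railbus.

```bash
python3 -c "
from plan import *
plan([.4017,-.1789,.196,88.3],[(.566,-.0046,.19,88.4,1,4.8),(.566,-.0046,.04,88.4,1,3.5),(.566,-.0046,.027,88.4,1,.7)])
print();plan([.566,-.0046,.027,88.4],[(.566,-.0046,.15,88.4,-.5,3.5),(.5255,.338,.15,173.6,-.5,4),(.5255,.338,.06,173.6,-.5,2.5)])
"
```

```text
[[1, 1.5, 1.3, 0.1, -0.0], [1, 3.5, 3.1, 0.1, -0.0], [1, 6.0, 5.3, 0.2, -0.0], [1, 9.0, 8.0, 0.3, -0.0], [1, 11.9, 10.6, 0.4, -0.0]]
[[1, 2.6, 2.2, 0.1, -0.0], [1, 4.5, 4.0, 0.1, -0.0], [1, 6.0, 5.3, 0.2, -0.0], [1, 6.0, 5.3, 1.7, -0.0], [1, 6.0, 5.3, 3.6, -0.0]]
[[1, 0.0, 0.0, 2.7, -0.0], [1, 0.0, 0.0, 5.5, -0.0], [1, 0.0, 0.0, 8.2, -0.0], [1, 0.0, 0.0, 10.1, -0.0], [1, 0.0, 0.0, 11.6, -0.0]]
[[1, 0.0, 0.0, 0.3, -0.0], [1, 0.0, 0.0, 0.7, -0.0], [1, 0.0, 0.0, 1.0, -0.0], [1, 0.0, 0.0, 1.3, -0.0], [1, 0.0, 0.0, 1.3, -0.0]]
end [ 5.659e-01 -4.700e-03  2.700e-02  8.830e+01]

[[-0.5, 0.0, 0.0, -1.4, -0.0], [-0.5, 0.0, 0.0, -3.5, -0.0], [-0.5, 0.0, 0.0, -6.2, -0.0], [-0.5, 0.0, 0.0, -8.8, -0.0], [-0.5, 0.0, 0.0, -10.9, -0.0]]
[[-0.5, 0.0, 0.0, -1.4, -0.0], [-0.5, 1.5, -0.2, -1.4, -0.06], [-0.5, 3.1, -0.5, -1.4, -0.13], [-0.5, 5.0, -0.7, -1.4, -0.22], [-0.5, 7.2, -1.0, -1.4, -0.31]]
[[-0.5, 2.5, 0.4, 0.0, -0.11], [-0.5, 5.3, 0.8, 0.0, -0.23], [-0.5, 8.3, 1.3, 0.0, -0.37], [-0.5, 11.4, 1.8, 0.0, -0.5], [-0.5, 14.4, 2.3, 0.0, -0.63]]
[[-0.5, 2.0, 2.1, 0.0, -0.13], [-0.5, 3.8, 3.9, 0.0, -0.24], [-0.5, 5.3, 5.5, 0.0, -0.33], [-0.5, 6.6, 6.8, 0.0, -0.41], [-0.5, 7.8, 8.0, 0.0, -0.48]]
[[-0.5, 0.4, 1.4, 0.0, -0.07], [-0.5, 0.4, 1.4, 1.1, -0.07], [-0.5, 0.4, 1.4, 2.6, -0.07], [-0.5, 0.4, 1.4, 4.5, -0.07], [-0.5, 0.4, 1.4, 6.4, -0.07]]
[[-0.5, 0.0, 0.0, 1.5, 0.0], [-0.5, 0.0, 0.0, 2.6, 0.0], [-0.5, 0.0, 0.0, 2.6, 0.0], [-0.5, 0.0, 0.0, 2.6, 0.0], [-0.5, 0.0, 0.0, 2.6, 0.0]]
end [5.259000e-01 3.379000e-01 6.000000e-02 1.737707e+02]
```

{"name": "drive_tool", "arguments": {
  "steps": [
    [1,1.5,1.3,0.1,0],
    [1,3.5,3.1,0.1,0],
    [1,6,5.3,0.2,0],
    [1,9,8,0.3,0],
    [1,11.9,10.6,0.4,0]
  ]
}}

```text
time: 21.1
tool_pos: [0.513, -0.0631, 0.1922]
eef_rot: [180.0, 0.0, 88.2]
contact_force: [0.2, -0.8, 0.3]
width: 0.997
grip_force: 0.0
```

{"name": "drive_tool", "arguments": {
  "steps": [
    [1,2.6,2.2,0.1,0],
    [1,4.5,4,0.1,0],
    [1,6,5.3,0.2,0],
    [1,6,5.3,1.7,0],
    [1,6,5.3,3.6,0]
  ]
}}

```text
time: 21.6
tool_pos: [0.5671, -0.0054, 0.156]
eef_rot: [179.9, 0.0, 88.3]
contact_force: [-0.6, -0.4, -0.7]
width: 0.997
grip_force: 0.0
```

{"name": "drive_tool", "arguments": {
  "steps": [
    [1,0,0,2.7,0],
    [1,0,0,5.5,0],
    [1,0,0,8.2,0],
    [1,0,0,10.1,0],
    [1,0,0,11.6,0]
  ]
}}

```text
time: 22.1
tool_pos: [0.5641, -0.006, 0.0376]
eef_rot: [-179.8, 0.0, 88.2]
contact_force: [-0.4, 0.1, -0.3]
width: 1.002
grip_force: 0.0
```

{"name": "drive_tool", "arguments": {
  "steps": [
    [1,0,0,0.3,0],
    [1,0,0,0.7,0],
    [1,0,0,1,0],
    [0.7,0,0,1.3,0],
    [0.4,0,0,1.3,0]
  ]
}}

```text
time: 22.6
tool_pos: [0.5666, -0.0049, 0.0276]
eef_rot: [180.0, 0.0, 88.2]
contact_force: [-0.3, 0.6, -0.1]
width: 0.709
grip_force: 0.0
```

{"name": "drive_tool", "arguments": {
  "steps": [
    [0.2,0,0,0,0],
    [0,0,0,0,0],
    [-0.5,0,0,0,0],
    [-0.5,0,0,0,0],
    [-0.5,0,0,0,0]
  ]
}}

```text
time: 23.1
tool_pos: [0.5669, -0.0048, 0.0278]
eef_rot: [179.9, -0.0, 88.2]
contact_force: [1.5, 1.5, 2.8]
width: 0.413
grip_force: 61.0
```

{"name": "drive_tool", "arguments": {
  "steps": [
    [-0.5,0,0,0,0],
    [-0.5,0,0,0,0]
  ]
}}

```text
time: 23.3
tool_pos: [0.567, -0.0048, 0.0279]
eef_rot: [179.9, -0.0, 88.2]
contact_force: [0.5, 0.2, 4.9]
width: 0.415
grip_force: 61.1
```

{"name": "drive_tool", "arguments": {
  "steps": [
    [-0.5,0,0,-1.4,0],
    [-0.5,0,0,-3.5,0],
    [-0.5,0,0,-6.2,0],
    [-0.5,0,0,-8.8,0],
    [-0.5,0,0,-10.9,0]
  ]
}}

```text
time: 23.8
tool_pos: [0.5658, -0.0049, 0.1377]
eef_rot: [-180.0, 0.0, 88.2]
contact_force: [0.6, 0.3, -2.1]
width: 0.417
grip_force: 60.5
```

{"name": "drive_tool", "arguments": {
  "steps": [
    [-0.5,0,0,-1.4,0],
    [-0.5,1.5,-0.2,-1.4,-0.06],
    [-0.5,3.1,-0.5,-1.4,-0.13],
    [-0.5,5,-0.7,-1.4,-0.22],
    [-0.5,7.2,-1,-1.4,-0.31]
  ]
}}

```text
time: 24.3
tool_pos: [0.5575, 0.0676, 0.1496]
eef_rot: [-179.9, -0.0, 106.2]
contact_force: [-0.2, 0.4, -2.3]
width: 0.414
grip_force: 60.5
```

{"name": "drive_tool", "arguments": {
  "steps": [
    [-0.5,2.5,0.4,0,-0.11],
    [-0.5,5.3,0.8,0,-0.23],
    [-0.5,8.3,1.3,0,-0.37],
    [-0.5,11.4,1.8,0,-0.5],
    [-0.5,14.4,2.3,0,-0.63]
  ]
}}

```text
time: 24.8
tool_pos: [0.5397, 0.213, 0.1495]
eef_rot: [-179.9, -0.1, 142.4]
contact_force: [0.3, 0.2, -1.6]
width: 0.41
grip_force: 60.5
```

{"name": "drive_tool", "arguments": {
  "steps": [
    [-0.5,2,2.1,0,-0.13],
    [-0.5,3.8,3.9,0,-0.24],
    [-0.5,5.3,5.5,0,-0.33],
    [-0.5,6.6,6.8,0,-0.41],
    [-0.5,7.8,8,0,-0.48]
  ]
}}

```text
time: 25.3
tool_pos: [0.5274, 0.3238, 0.1494]
eef_rot: [-179.9, -0.1, 169.8]
contact_force: [0.2, -0.2, -2.0]
width: 0.409
grip_force: 60.5
```

{"name": "drive_tool", "arguments": {
  "steps": [
    [-0.5,0.4,1.4,0,-0.07],
    [-0.5,0.4,1.4,0,-0.07],
    [-0.5,0.4,1.4,1.5,-0.07],
    [-0.5,0.4,1.4,3,-0.07],
    [-0.5,0.4,1.4,4,-0.07]
  ]
}}

```text
time: 25.8
tool_pos: [0.5258, 0.336, 0.1073]
eef_rot: [-179.9, -0.2, 173.5]
contact_force: [-0.2, -0.2, -2.0]
width: 0.414
grip_force: 60.5
```

Run:
```python
from h import *
s=np.ascontiguousarray(ctrl.camera('side')[:,:,::-1]);t=np.ascontiguousarray(ctrl.camera('top')[:,:,::-1])
a=cv2.resize(s[210:390,130:330],(400,360));b=cv2.resize(t[80:260,110:310],(400,360))
cv2.imwrite('pics/c2.png',np.hstack([a,b]))
```

```text
(no output)
```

View pics/c2.png

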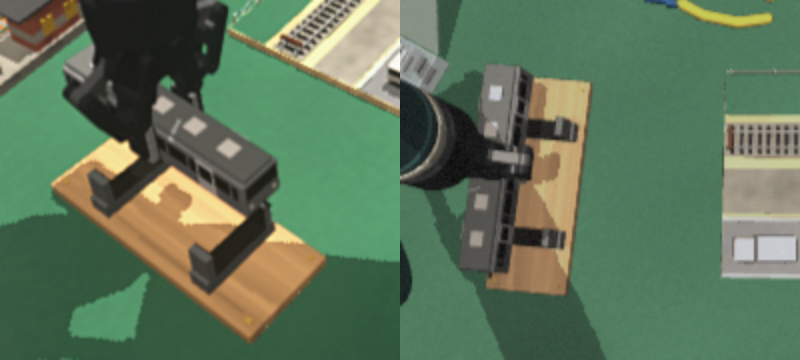

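The railbus is parallel to the cradle and above it: in the right half its roof runs from (507,68) to (483,270) and the cradle from (560,80) to (530,290). I'll lower it now.

{"name": "drive_tool", "arguments": {
  "steps": [
    [-0.5,0,0,1.5,0],
    [-0.5,0,0,3,0],
    [-0.5,0,0,4.5,0],
    [-0.5,0,0,5.8,0],
    [-0.5,0,0,6.3,0]
  ]
}}

```text
time: 26.4
tool_pos: [0.5257, 0.3369, 0.0446]
eef_rot: [-179.9, -0.2, 173.6]
contact_force: [-0.1, -0.8, -1.6]
width: 0.412
grip_force: 60.5
```

{"name": "drive_tool", "arguments": {
  "steps": [
    [-0.5,0,0,0.2,0],
    [-0.5,0,0,0.5,0],
    [-0.5,0,0,0.7,0],
    [-0.5,0,0,0.9,0],
    [-0.5,0,0,0.9,0]
  ]
}}

```text
time: 26.9
tool_pos: [0.5277, 0.338, 0.0389]
eef_rot: [180.0, 0.1, 173.6]
contact_force: [-0.4, -0.1, -1.2]
width: 0.412
grip_force: 60.6
```

{"name": "drive_tool", "arguments": {
  "steps": [
    [-0.5,0,0,0.1,0],
    [-0.5,0,0,0.2,0],
    [-0.5,0,0,0.2,0]
  ]
}}

```text
time: 27.2
tool_pos: [0.5278, 0.3381, 0.0388]
eef_rot: [180.0, 0.0, 173.6]
contact_force: [-4.5, -2.4, 10.8]
width: 0.415
grip_force: 62.2
```

{"name": "drive_tool", "arguments": {
  "steps": [
    [-0.3,0,0,0,0],
    [0,0,0,0,0],
    [0.4,0,0,0,0],
    [0.4,0,0,0,0],
    [0.4,0,0,0,0]
  ]
}}

```text
time: 27.7
tool_pos: [0.5272, 0.3377, 0.0361]
eef_rot: [-180.0, -0.0, 173.6]
contact_force: [0.6, 0.5, 1.0]
width: 0.701
grip_force: 0.0
```

{"name": "drive_tool", "arguments": {
  "steps": [
    [0.4,0,0,-1.7,0],
    [0.4,0,0,-4.7,0],
    [0.4,0,0,-8.5,0],
    [0.6,0,0,-12.5,0],
    [0.6,0,0,-15.4,0]
  ]
}}

```text
time: 28.2
tool_pos: [0.5283, 0.3383, 0.1948]
eef_rot: [179.9, 0.2, 173.6]
contact_force: [1.5, 0.6, 0.2]
width: 0.798
grip_force: 0.0
```

{"name": "drive_tool", "arguments": {
  "steps": [
    [0.6,-0.3,3,0,0.12],
    [0.6,-0.6,6.5,0,0.25],
    [0.6,-1,10.5,0,0.38],
    [0.6,-1.5,14.5,0,0.51],
    [0.6,-2,18,0,0.64]
  ]
}}

```text
time: 28.7
tool_pos: [0.5674, 0.5164, 0.1919]
eef_rot: [179.9, 0.0, 136.6]
contact_force: [0.8, 0.1, 0.4]
width: 0.796
grip_force: 0.0
```

Run:
```python
from h import *
print({k:np.round(v,4) for k,v in ctrl.observe().items() if k in('tool_pos','eef_rot')})
s=np.ascontiguousarray(ctrl.camera('side')[:,:,::-1]);t=np.ascontiguousarray(ctrl.camera('top')[:,:,::-1])
cv2.imwrite('pics/top3.png',t);cv2.imwrite('pics/side3.png',s)
a=cv2.resize(t[90:240,140:240],None,fx=4,fy=4,interpolation=2);b=cv2.resize(t[90:245,435:545],None,fx=3.5,fy=3.5,interpolation=2)
c=np.zeros((600,790,3),'uint8');c[:,:400]=a;c[:b.shape[0],402:402+b.shape[1]]=b; cv2.imwrite('pics/c3.png',c)
```

```text
{'tool_pos': array([0.5674, 0.5164, 0.1919]), 'eef_rot': array([1.799128e+02, 9.000000e-04, 1.366372e+02])}
```

View pics/c3.png

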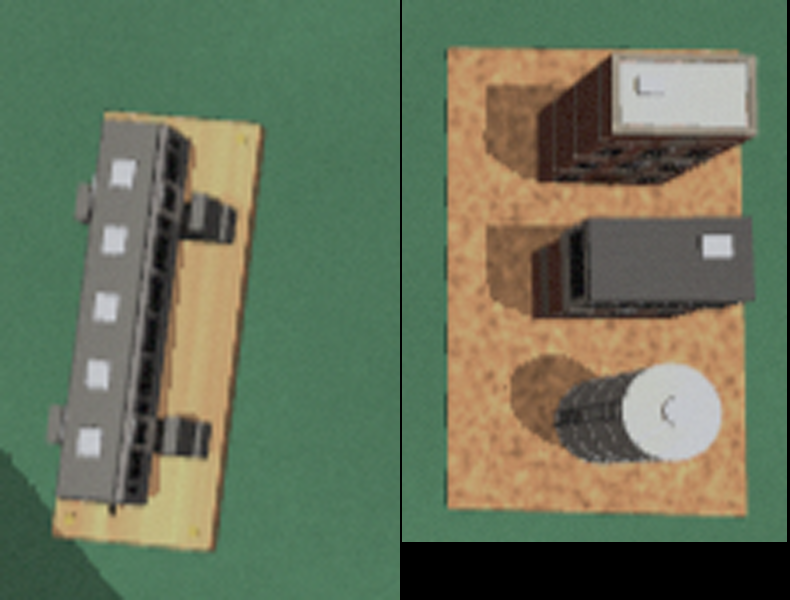

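The railbus sits between both pairs of cheeks, with its middle window at crop (106,307). The warehouse, signal box and silo stand upright on the mat. I'll measure the railbus seat and the mat positions.

Run:
```python
from h import *
A=lambda x,y:(140+(x+.5)/4-.5,90+(y+.5)/4-.5)
B=lambda x,y:(435+(x-402+.5)/3.5-.5,90+(y+.5)/3.5-.5)
w=np.array([plane('top',A(*p),.079) for p in[(122,173),(114,241),(106,307),(97,375),(89,443)]]);print('rb',w.mean(0),np.degrees(np.arctan2(*(w[0]-w[-1])[[1,0]])))
for n,pts,z in(('wh',[(612,57),(755,57),(757,136),(612,133)],.130),('sb',[(585,217),(752,217),(754,300),(585,300)],.108),('silo',[(672,412)],.114)):
    P=np.array([plane('top',B(*p),z) for p in pts]);print(n,P.mean(0).round(4),P[:,:2].round(3).tolist())
from plan import *
plan([.5674,.5164,.192,136.6],[(.5674,.5,.192,130,.6,5),(.4272,-.340,.192,88.3,.6,4.8),(.4272,-.340,.078,88.3,.6,4)])
```

```text
rb [0.52673005 0.33844627 0.079     ] -6.277308675471843
wh [ 0.5956 -0.3491  0.13  ] [[0.618, -0.312], [0.616, -0.388], [0.573, -0.386], [0.576, -0.31]]
sb [ 0.5111 -0.3455  0.108 ] [[0.535, -0.302], [0.533, -0.391], [0.487, -0.39], [0.489, -0.299]]
silo [ 0.4268 -0.3401  0.114 ] [[0.427, -0.34]]
[[0.6, -0.6, -0.6, -0.0, 0.06], [0.6, -1.1, -1.2, -0.0, 0.12], [0.6, -2.3, -2.9, -0.0, 0.13], [0.6, -3.5, -4.7, -0.0, 0.15], [0.6, -4.8, -6.7, -0.0, 0.17]]
[[0.6, -1.7, -1.8, -0.0, 0.02], [0.6, -3.6, -3.7, -0.0, 0.05], [0.6, -5.7, -5.9, -0.0, 0.07], [0.6, -7.9, -8.3, -0.0, 0.1], [0.6, -10.4, -10.8, -0.0, 0.13]]
[[0.6, -3.0, -2.4, -0.0, 0.03], [0.6, -6.1, -5.0, -0.0, 0.07], [0.6, -9.4, -7.7, -0.0, 0.1], [0.6, -12.8, -10.4, -0.0, 0.14], [0.6, -16.3, -13.2, -0.0, 0.18]]
[[0.6, -3.9, -2.1, -0.0, 0.04], [0.6, -7.7, -4.2, -0.0, 0.07], [0.6, -11.5, -6.2, -0.0, 0.11], [0.6, -15.0, -8.2, -0.0, 0.15], [0.6, -18.4, -10.0, -0.0, 0.18]]
[[0.6, -3.4, -1.1, -0.0, 0.03], [0.6, -6.5, -2.2, -0.0, 0.06], [0.6, -9.3, -3.1, -0.0, 0.08], [0.6, -11.9, -3.9, -0.0, 0.11], [0.6, -14.3, -4.7, -0.0, 0.13]]
[[0.6, -2.2, -0.5, -0.0, 0.02], [0.6, -4.4, -0.9, -0.0, 0.03], [0.6, -6.5, -1.3, -0.0, 0.05], [0.6, -6.5, -1.3, 1.7, 0.05], [0.6, -6.5, -1.3, 4.2, 0.05]]
[[0.6, 0.0, 0.0, 3.0, 0.0], [0.6, 0.0, 0.0, 5.5, 0.0], [0.6, 0.0, 0.0, 7.2, 0.0], [0.6, 0.0, 0.0, 7.2, 0.0], [0.6, 0.0, 0.0, 7.2, 0.0]]
end [ 4.26900e-01 -3.40400e-01  7.80000e-02  8.84715e+01]
```

{"name": "drive_tool", "arguments": {
  "steps": [
    [0.6,-0.6,-0.6,0,0.06],
    [0.6,-1.1,-1.2,0,0.12],
    [0.6,-2.3,-2.9,0,0.13],
    [0.6,-3.5,-4.7,0,0.15],
    [0.6,-4.8,-6.7,0,0.17]
  ]
}}

```text
time: 29.3
tool_pos: [0.5562, 0.4314, 0.1913]
eef_rot: [180.0, 0.0, 127.2]
contact_force: [0.8, -0.6, -0.4]
width: 0.802
grip_force: 0.0
```

{"name": "drive_tool", "arguments": {
  "steps": [
    [0.6,-1.7,-1.8,0,0.02],
    [0.6,-3.6,-3.7,0,0.05],
    [0.6,-5.7,-5.9,0,0.07],
    [0.6,-7.9,-8.3,0,0.1],
    [0.6,-10.4,-10.8,0,0.13]
  ]
}}

```text
time: 29.8
tool_pos: [0.5327, 0.2829, 0.1913]
eef_rot: [180.0, 0.0, 119.8]
contact_force: [1.2, -0.7, 0.2]
width: 0.799
grip_force: 0.0
```

{"name": "drive_tool", "arguments": {
  "steps": [
    [0.6,-3,-2.4,0,0.03],
    [0.6,-6.1,-5,0,0.07],
    [0.6,-9.4,-7.7,0,0.1],
    [0.6,-12.8,-10.4,0,0.14],
    [0.6,-16.3,-13.2,0,0.18]
  ]
}}

```text
time: 30.3
tool_pos: [0.4986, 0.0756, 0.1914]
eef_rot: [179.9, 0.0, 109.4]
contact_force: [0.4, -0.2, 0.2]
width: 0.801
grip_force: 0.0
```

{"name": "drive_tool", "arguments": {
  "steps": [
    [0.6,-3.9,-2.1,0,0.04],
    [0.6,-7.7,-4.2,0,0.07],
    [0.6,-11.5,-6.2,0,0.11],
    [0.6,-15,-8.2,0,0.15],
    [0.6,-18.4,-10,0,0.18]
  ]
}}

```text
time: 30.8
tool_pos: [0.4652, -0.1313, 0.1914]
eef_rot: [179.9, 0.1, 99.1]
contact_force: [-0.1, 0.8, -0.9]
width: 0.804
grip_force: 0.0
```

{"name": "drive_tool", "arguments": {
  "steps": [
    [0.6,-3.4,-1.1,0,0.03],
    [0.6,-6.5,-2.2,0,0.06],
    [0.6,-9.3,-3.1,0,0.08],
    [0.6,-11.9,-3.9,0,0.11],
    [0.6,-14.3,-4.7,0,0.13]
  ]
}}

```text
time: 31.3
tool_pos: [0.4416, -0.2794, 0.1913]
eef_rot: [180.0, 0.0, 91.6]
contact_force: [0.1, -0.5, 0.0]
width: 0.798
grip_force: 0.0
```

{"name": "drive_tool", "arguments": {
  "steps": [
    [0.6,-2.2,-0.5,0,0.02],
    [0.6,-4.4,-0.9,0,0.03],
    [0.6,-6.5,-1.3,0,0.05],
    [0.6,-6.5,-1.3,0,0.05],
    [0.6,-6.5,-1.3,0,0.05]
  ]
}}

```text
time: 31.8
tool_pos: [0.4309, -0.3433, 0.1909]
eef_rot: [180.0, -0.0, 88.8]
contact_force: [-0.2, 0.5, -0.4]
width: 0.8
grip_force: 0.0
```

{"name": "drive_tool", "arguments": {
  "steps": [
    [0.6,0.3,-0.4,1.7,0.01],
    [0.6,0.3,-0.4,4.5,0.01],
    [0.6,0.3,-0.4,7.5,0.01],
    [0.6,0.3,-0.4,10,0.01],
    [0.6,0.3,-0.4,11.3,0.01]
  ]
}}

```text
time: 32.3
tool_pos: [0.4262, -0.3378, 0.0751]
eef_rot: [-179.8, -0.2, 88.3]
contact_force: [-0.6, -0.3, 0.2]
width: 0.8
grip_force: 0.0
```

{"name": "drive_tool", "arguments": {
  "steps": [
    [0.6,0,0,0,0],
    [0.3,0,0,0,0],
    [-0.2,0,0,0,0],
    [-0.2,0,0,0,0],
    [-0.2,0,0,0,0]
  ]
}}

```text
time: 32.8
tool_pos: [0.4287, -0.3411, 0.079]
eef_rot: [179.9, 0.1, 88.2]
contact_force: [0.3, 0.2, 4.9]
width: 0.591
grip_force: 62.7
```

```bash
python3 -c "
from h import ctrl
o=ctrl.observe();print(o['tool_pos'],o['eef_rot'],o['width'],o['grip_force'])
from plan import *
plan([.4269,-.3403,.078,88.3],[(.4269,-.3403,.185,88.3,-.2,3.5),(.5110,.082,.185,88.3,-.2,4),(.5110,.082,.096,88.3,-.2,3.),(.5110,.082,.086,88.3,-.2,.4)])"
```

```text
[ 0.42870797 -0.34106285  0.07898704] [1.79854504e+02 1.08620996e-01 8.82216553e+01] 0.5905504469918961 62.6502293581143
[[-0.2, 0.0, 0.0, -1.6, -0.0], [-0.2, 0.0, 0.0, -3.9, -0.0], [-0.2, 0.0, 0.0, -6.8, -0.0], [-0.2, 0.0, 0.0, -9.1, -0.0], [-0.2, 0.0, 0.0, -10.7, -0.0]]
[[-0.2, 1.7, 0.3, -0.0, -0.0], [-0.2, 3.6, 0.6, -0.0, -0.0], [-0.2, 5.7, 1.0, -0.0, -0.0], [-0.2, 8.2, 1.4, -0.0, -0.0], [-0.2, 11.0, 1.9, -0.0, -0.0]]
[[-0.2, 3.2, 0.5, -0.0, -0.0], [-0.2, 6.6, 1.1, -0.0, -0.0], [-0.2, 10.2, 1.7, -0.0, -0.0], [-0.2, 13.8, 2.3, -0.0, -0.0], [-0.2, 17.3, 2.9, -0.0, -0.0]]
[[-0.2, 3.1, 0.5, -0.0, -0.0], [-0.2, 6.0, 1.0, -0.0, -0.0], [-0.2, 8.4, 1.4, -0.0, -0.0], [-0.2, 10.6, 1.7, -0.0, -0.0], [-0.2, 12.4, 2.1, -0.0, -0.0]]
[[-0.2, 1.8, 0.3, -0.0, -0.0], [-0.2, 1.8, 0.3, 1.3, -0.0], [-0.2, 1.8, 0.3, 3.3, -0.0], [-0.2, 1.8, 0.3, 5.6, -0.0], [-0.2, 1.8, 0.3, 7.6, -0.0]]
[[-0.2, -0.0, -0.0, 1.3, -0.0], [-0.2, -0.0, -0.0, 1.4, -0.0], [-0.2, -0.0, -0.0, 1.7, -0.0], [-0.2, -0.0, -0.0, 1.9, -0.0], [-0.2, -0.0, -0.0, 2.2, -0.0]]
[[-0.2, -0.0, -0.0, 0.1, -0.0], [-0.2, -0.0, -0.0, 0.1, -0.0], [-0.2, -0.0, -0.0, 0.1, -0.0], [-0.2, -0.0, -0.0, 0.1, -0.0], [-0.2, -0.0, -0.0, 0.1, -0.0]]
end [5.115e-01 8.240e-02 8.600e-02 8.830e+01]
```

{"name": "drive_tool", "arguments": {
  "steps": [
    [-0.2,0,0,-1.6,0],
    [-0.2,0,0,-3.9,0],
    [-0.2,0,0,-6.8,0],
    [-0.2,0,0,-9.1,0],
    [-0.2,0,0,-10.7,0]
  ]
}}

```text
time: 33.3
tool_pos: [0.4282, -0.3408, 0.1866]
eef_rot: [179.9, 0.1, 88.2]
contact_force: [0.8, -0.6, -0.3]
width: 0.592
grip_force: 62.6
```

{"name": "drive_tool", "arguments": {
  "steps": [
    [-0.2,1.7,0.3,0,0],
    [-0.2,3.6,0.6,0,0],
    [-0.2,5.7,1,0,0],
    [-0.2,8.2,1.4,0,0],
    [-0.2,11,1.9,0,0]
  ]
}}

```text
time: 33.8
tool_pos: [0.4492, -0.2289, 0.183]
eef_rot: [-179.9, -0.1, 88.2]
contact_force: [-0.2, 1.1, -1.1]
width: 0.595
grip_force: 62.6
```

{"name": "drive_tool", "arguments": {
  "steps": [
    [-0.2,3.2,0.5,0,0],
    [-0.2,6.6,1.1,0,0],
    [-0.2,10.2,1.7,0,0],
    [-0.2,13.8,2.3,0,0],
    [-0.2,17.3,2.9,0,0]
  ]
}}

```text
time: 34.3
tool_pos: [0.4832, -0.0563, 0.1831]
eef_rot: [-179.9, -0.0, 88.2]
contact_force: [1.0, -0.3, -1.3]
width: 0.594
grip_force: 62.6
```

{"name": "drive_tool", "arguments": {
  "steps": [
    [-0.2,3.1,0.5,0,0],
    [-0.2,6,1,0,0],
    [-0.2,8.4,1.4,0,0],
    [-0.2,10.6,1.7,0,0],
    [-0.2,12.4,2.1,0,0]
  ]
}}

```text
time: 34.8
tool_pos: [0.5077, 0.0666, 0.1829]
eef_rot: [-179.9, -0.0, 88.3]
contact_force: [-0.3, -0.1, -0.6]
width: 0.593
grip_force: 62.6
```

{"name": "drive_tool", "arguments": {
  "steps": [
    [-0.2,1.8,0.3,0,0],
    [-0.2,1.8,0.3,1.3,0],
    [-0.2,1.8,0.3,3.3,0],
    [-0.2,1.8,0.3,5.6,0],
    [-0.2,1.8,0.3,7.6,0]
  ]
}}

```text
time: 35.3
tool_pos: [0.5107, 0.0821, 0.1056]
eef_rot: [-179.8, 0.0, 88.2]
contact_force: [-0.4, 0.6, -0.9]
width: 0.59
grip_force: 62.6
```

{"name": "drive_tool", "arguments": {
  "steps": [
    [-0.2,0,0,0.8,0],
    [-0.2,0,0,1.3,0],
    [-0.2,0,0,1.5,0],
    [-0.2,0,0,1.8,0],
    [-0.2,0,0,1.8,0]
  ]
}}

```text
time: 35.8
tool_pos: [0.5132, 0.0824, 0.0907]
eef_rot: [179.9, -0.0, 88.2]
contact_force: [-0.7, -0.4, -1.8]
width: 0.588
grip_force: 62.6
```

{"name": "drive_tool", "arguments": {
  "steps": [
    [-0.2,0,-0.1,0.2,0],
    [-0.2,0,-0.1,0.4,0],
    [-0.2,0,-0.1,0.5,0],
    [-0.2,0,-0.1,0.6,0],
    [-0.2,0,-0.1,0.6,0]
  ]
}}

```text
time: 36.3
tool_pos: [0.512, 0.0826, 0.086]
eef_rot: [180.0, -0.0, 88.2]
contact_force: [-3.9, 0.2, 9.1]
width: 0.597
grip_force: 63.6
```

Down. I'll release it and go to the signal box on the mat.

{"name": "drive_tool", "arguments": {
  "steps": [
    [0,0,0,0,0],
    [0.3,0,0,0,0],
    [0.6,0,0,0,0],
    [0.6,0,0,0,0]
  ]
}}

```text
time: 36.7
tool_pos: [0.5118, 0.0824, 0.0842]
eef_rot: [180.0, 0.0, 88.2]
contact_force: [0.2, -0.8, -0.7]
width: 0.793
grip_force: 0.0
```

```bash
python3 -c "
from h import ctrl
o=ctrl.observe();p=o['tool_pos'];print(p,o['eef_rot'])
from plan import *
plan([*p,88.3],[(p[0],p[1],.191,88.3,.6,4),(.5130,-.3455,.191,88.3,.6,4.8),(.5130,-.3455,.076,88.3,.6,4.),(.513,-.3455,.074,88.3,.6,2)])"
```

```text
[0.51175047 0.08242405 0.08417422] [1.79996857e+02 1.85636821e-05 8.82243742e+01]
[[0.6, 0.0, 0.0, -1.6, -0.0], [0.6, 0.0, 0.0, -3.9, -0.0], [0.6, 0.0, 0.0, -6.8, -0.0], [0.6, 0.0, 0.0, -9.1, -0.0], [0.6, 0.0, 0.0, -10.7, -0.0]]
[[0.6, -2.2, 0.1, 0.0, -0.0], [0.6, -4.6, 0.1, 0.0, -0.0], [0.6, -7.4, 0.2, 0.0, -0.0], [0.6, -10.9, 0.4, 0.0, -0.0], [0.6, -14.8, 0.5, 0.0, -0.0]]
[[0.6, -4.4, 0.1, 0.0, -0.0], [0.6, -8.8, 0.3, 0.0, -0.0], [0.6, -13.1, 0.4, 0.0, -0.0], [0.6, -17.1, 0.5, 0.0, -0.0], [0.6, -20.5, 0.7, 0.0, -0.0]]
[[0.6, -2.9, 0.0, 0.0, -0.0], [0.6, -5.3, 0.1, 0.0, -0.0], [0.6, -7.5, 0.2, 0.0, -0.0], [0.6, -7.5, 0.2, 1.7, -0.0], [0.6, -7.5, 0.2, 4.2, -0.0]]
[[0.6, 0.0, -0.0, 3.1, -0.0], [0.6, 0.0, -0.0, 5.6, -0.0], [0.6, 0.0, -0.0, 7.3, -0.0], [0.6, 0.0, -0.0, 7.4, -0.0], [0.6, 0.0, -0.0, 7.5, -0.0]]
end [ 5.130e-01 -3.458e-01  7.420e-02  8.830e+01]
```

{"name": "drive_tool", "arguments": {
  "steps": [
    [0.6,0,0,-1.6,0],
    [0.6,0,0,-3.9,0],
    [0.6,0,0,-6.8,0],
    [0.6,0,0,-9.1,0],
    [0.6,0,0,-10.7,0]
  ]
}}

```text
time: 37.2
tool_pos: [0.5126, 0.0825, 0.1931]
eef_rot: [179.9, -0.0, 88.2]
contact_force: [-0.4, -0.7, 0.2]
width: 0.798
grip_force: 0.0
```

{"name": "drive_tool", "arguments": {
  "steps": [
    [0.6,-2.2,0.1,0,0],
    [0.6,-4.6,0.1,0,0],
    [0.6,-7.4,0.2,0,0],
    [0.6,-10.9,0.4,0,0],
    [0.6,-14.8,0.5,0,0]
  ]
}}

```text
time: 37.7
tool_pos: [0.5121, -0.0664, 0.1911]
eef_rot: [180.0, -0.0, 88.3]
contact_force: [0.9, 0.7, 0.2]
width: 0.802
grip_force: 0.0
```

{"name": "drive_tool", "arguments": {
  "steps": [
    [0.6,-4.4,0.1,0,0],
    [0.6,-8.8,0.3,0,0],
    [0.6,-13.1,0.4,0,0],
    [0.6,-17.1,0.5,0,0],
    [0.6,-20.5,0.7,0,0]
  ]
}}

```text
time: 38.2
tool_pos: [0.5123, -0.273, 0.1909]
eef_rot: [-180.0, 0.0, 88.2]
contact_force: [0.7, 0.2, -0.3]
width: 0.801
grip_force: 0.0
```

{"name": "drive_tool", "arguments": {
  "steps": [
    [0.6,-2.9,0,0,0],
    [0.6,-5.3,0.1,0,0],
    [0.6,-7.5,0.2,0,0],
    [0.6,-7.5,0.2,1.7,0],
    [0.6,-7.5,0.2,4.2,0]
  ]
}}

```text
time: 38.7
tool_pos: [0.5138, -0.3479, 0.1507]
eef_rot: [179.8, 0.1, 88.2]
contact_force: [0.9, -0.2, -0.1]
width: 0.803
grip_force: 0.0
```

{"name": "drive_tool", "arguments": {
  "steps": [
    [0.6,0,0,3.1,0],
    [0.6,0,0,5.6,0],
    [0.6,0,0,7.2,0],
    [0.6,0,0,7.5,0],
    [0.6,0,0,7.5,0]
  ]
}}

```text
time: 39.2
tool_pos: [0.5124, -0.3457, 0.074]
eef_rot: [-180.0, -0.0, 88.2]
contact_force: [-0.2, -0.8, -0.5]
width: 0.801
grip_force: 0.1
```

{"name": "drive_tool", "arguments": {
  "steps": [
    [0.4,0,0,0,0],
    [0.2,0,0,0,0],
    [-0.4,0,0,0,0],
    [-0.4,0,0,0,0],
    [-0.4,0,0,0,0]
  ]
}}

```text
time: 39.7
tool_pos: [0.5132, -0.3465, 0.0759]
eef_rot: [179.9, 0.1, 88.2]
contact_force: [-1.3, -0.3, 6.3]
width: 0.527
grip_force: 61.8
```

```bash
python3 -c "
from h import ctrl
o=ctrl.observe();print(o['tool_pos'],o['eef_rot'])
from plan import *
plan([.5130,-.3458,.0742,88.3],[(.5130,-.3458,.18,88.3,-.4,3.5),(.5095,-.0175,.18,88.3,-.4,4),(.5095,-.0175,.09,88.3,-.4,3.),(.5095,-.0175,.085,88.3,-.4,.4)])"
```

```text
[ 0.51315954 -0.34649371  0.0759014 ] [1.79902841e+02 8.31520460e-02 8.82299086e+01]
[[-0.4, 0.0, 0.0, -1.5, -0.0], [-0.4, 0.0, 0.0, -3.9, -0.0], [-0.4, 0.0, 0.0, -6.7, -0.0], [-0.4, 0.0, 0.0, -9.0, -0.0], [-0.4, 0.0, 0.0, -10.6, -0.0]]
[[-0.4, 1.8, -0.1, 0.0, -0.0], [-0.4, 3.8, -0.2, 0.0, -0.0], [-0.4, 6.3, -0.3, 0.0, -0.0], [-0.4, 9.3, -0.4, 0.0, -0.0], [-0.4, 12.7, -0.5, 0.0, -0.0]]
[[-0.4, 3.7, -0.2, 0.0, -0.0], [-0.4, 7.4, -0.3, 0.0, -0.0], [-0.4, 10.8, -0.4, 0.0, -0.0], [-0.4, 13.8, -0.6, 0.0, -0.0], [-0.4, 16.3, -0.7, 0.0, -0.0]]
[[-0.4, 2.0, -0.1, 0.0, -0.0], [-0.4, 3.8, -0.1, 0.0, -0.0], [-0.4, 3.8, -0.1, 1.3, -0.0], [-0.4, 3.8, -0.1, 3.3, -0.0], [-0.4, 3.8, -0.1, 5.7, -0.0]]
[[-0.4, 0.0, -0.0, 2.0, -0.0], [-0.4, 0.0, -0.0, 3.3, -0.0], [-0.4, 0.0, -0.0, 3.5, -0.0], [-0.4, 0.0, -0.0, 3.7, -0.0], [-0.4, 0.0, -0.0, 3.8, -0.0]]
end [ 5.097e-01 -1.760e-02  8.520e-02  8.830e+01]
```

{"name": "drive_tool", "arguments": {
  "steps": [
    [-0.4,0,0,-1.5,0],
    [-0.4,0,0,-3.9,0],
    [-0.4,0,0,-6.7,0],
    [-0.4,0,0,-9,0],
    [-0.4,0,0,-10.6,0]
  ]
}}

```text
time: 40.2
tool_pos: [0.5131, -0.3461, 0.1828]
eef_rot: [179.9, 0.1, 88.2]
contact_force: [0.4, 0.0, -1.8]
width: 0.53
grip_force: 61.4
```

{"name": "drive_tool", "arguments": {
  "steps": [
    [-0.4,1.8,-0.1,0,0],
    [-0.4,3.8,-0.2,0,0],
    [-0.4,6.3,-0.3,0,0],
    [-0.4,9.3,-0.4,0,0],
    [-0.4,12.7,-0.5,0,0]
  ]
}}

```text
time: 40.7
tool_pos: [0.5095, -0.2156, 0.1778]
eef_rot: [-179.8, -0.1, 88.2]
contact_force: [0.5, 0.1, -2.1]
width: 0.53
grip_force: 61.6
```

{"name": "drive_tool", "arguments": {
  "steps": [
    [-0.4,3.7,-0.2,0,0],
    [-0.4,7.4,-0.3,0,0],
    [-0.4,10.8,-0.4,0,0],
    [-0.4,13.8,-0.6,0,0],
    [-0.4,16.3,-0.7,0,0]
  ]
}}

```text
time: 41.2
tool_pos: [0.5066, -0.052, 0.1779]
eef_rot: [-179.7, -0.1, 88.3]
contact_force: [0.0, -0.7, -2.3]
width: 0.531
grip_force: 61.5
```

{"name": "drive_tool", "arguments": {
  "steps": [
    [-0.4,2,-0.1,0,0],
    [-0.4,3.8,-0.1,0,0],
    [-0.4,3.8,-0.1,1.3,0],
    [-0.4,3.8,-0.1,3.3,0],
    [-0.4,3.8,-0.1,5.5,0]
  ]
}}

```text
time: 41.7
tool_pos: [0.508, -0.0168, 0.1231]
eef_rot: [-179.9, 0.0, 88.3]
contact_force: [0.1, -0.6, -2.8]
width: 0.529
grip_force: 61.6
```

{"name": "drive_tool", "arguments": {
  "steps": [
    [-0.4,0,0,1.8,0],
    [-0.4,0,0,3,0],
    [-0.4,0,0,3.4,0],
    [-0.4,0,0,3.8,0],
    [-0.4,0,0,3.8,0]
  ]
}}

```text
time: 42.2
tool_pos: [0.5096, -0.0176, 0.0872]
eef_rot: [-180.0, -0.0, 88.2]
contact_force: [-0.8, -0.6, -2.2]
width: 0.529
grip_force: 61.6
```

{"name": "drive_tool", "arguments": {
  "steps": [
    [-0.4,0,0,0.2,0],
    [-0.4,0,0,0.4,0],
    [-0.4,0,0,0.5,0],
    [-0.4,0,0,0.6,0],
    [-0.4,0,0,0.6,0]
  ]
}}

```text
time: 42.7
tool_pos: [0.5102, -0.0176, 0.0829]
eef_rot: [180.0, 0.0, 88.2]
contact_force: [-3.2, 0.8, 7.5]
width: 0.531
grip_force: 62.5
```

```bash
python3 -c "
from plan import *
p=[.5097,-.0176,.081]
plan([*p,88.3],[(p[0],p[1],.201,88.3,.6,4),(.598,-.349,.201,88.3,.6,4.8),(.598,-.349,.093,88.3,.6,4.),(.598,-.349,.091,88.3,.6,2)])"
```

```text
[[0.6, 0.0, 0.0, -1.7, -0.0], [0.6, 0.0, 0.0, -4.4, -0.0], [0.6, 0.0, 0.0, -7.6, -0.0], [0.6, 0.0, 0.0, -10.3, -0.0], [0.6, 0.0, 0.0, -12.0, -0.0]]
[[0.6, -2.0, 0.6, -0.0, -0.0], [0.6, -4.3, 1.3, -0.0, -0.0], [0.6, -7.1, 2.1, -0.0, -0.0], [0.6, -10.5, 3.1, -0.0, -0.0], [0.6, -14.4, 4.3, -0.0, -0.0]]
[[0.6, -4.1, 1.2, -0.0, -0.0], [0.6, -7.9, 2.4, -0.0, -0.0], [0.6, -11.4, 3.4, -0.0, -0.0], [0.6, -14.2, 4.2, -0.0, -0.0], [0.6, -16.5, 4.9, -0.0, -0.0]]
[[0.6, -2.0, 0.6, -0.0, -0.0], [0.6, -2.0, 0.6, 1.6, -0.0], [0.6, -2.0, 0.6, 4.0, -0.0], [0.6, -2.0, 0.6, 6.8, -0.0], [0.6, -2.0, 0.6, 9.2, -0.0]]
[[0.6, 0.0, 0.0, 1.6, -0.0], [0.6, 0.0, 0.0, 1.7, -0.0], [0.6, 0.0, 0.0, 1.8, -0.0], [0.6, 0.0, 0.0, 1.8, -0.0], [0.6, 0.0, 0.0, 1.8, -0.0]]
end [ 0.5979 -0.3494  0.091  88.3   ]
```

{"name": "drive_tool", "arguments": {
  "steps": [
    [-0.1,0,0,0,0],
    [0.2,0,0,0,0],
    [0.6,0,0,0,0],
    [0.6,0,0,0,0]
  ]
}}

```text
time: 43.1
tool_pos: [0.5099, -0.0176, 0.0814]
eef_rot: [180.0, 0.0, 88.2]
contact_force: [-0.2, 0.1, 0.1]
width: 0.797
grip_force: 0.0
```

{"name": "drive_tool", "arguments": {
  "steps": [
    [0.6,0,0,-1.7,0],
    [0.6,0,0,-4.4,0],
    [0.6,0,0,-7.6,0],
    [0.6,0,0,-10.3,0],
    [0.6,0,0,-12,0]
  ]
}}

```text
time: 43.6
tool_pos: [0.5108, -0.0177, 0.2038]
eef_rot: [179.8, 0.0, 88.2]
contact_force: [0.6, -0.5, -0.2]
width: 0.801
grip_force: 0.0
```

{"name": "drive_tool", "arguments": {
  "steps": [
    [0.6,-2,0.6,0,0],
    [0.6,-4.3,1.3,0,0],
    [0.6,-7.1,2.1,0,0],
    [0.6,-10.5,3.1,0,0],
    [0.6,-14.4,4.3,0,0]
  ]
}}

```text
time: 44.1
tool_pos: [0.5483, -0.1635, 0.2012]
eef_rot: [180.0, -0.0, 88.3]
contact_force: [0.4, -0.0, -1.1]
width: 0.802
grip_force: 0.0
```

{"name": "drive_tool", "arguments": {
  "steps": [
    [0.6,-4.1,1.2,0,0],
    [0.6,-7.9,2.4,0,0],
    [0.6,-11.4,3.4,0,0],
    [0.6,-14.2,4.2,0,0],
    [0.6,-16.5,4.9,0,0]
  ]
}}

```text
time: 44.6
tool_pos: [0.5921, -0.3313, 0.2007]
eef_rot: [-180.0, 0.0, 88.2]
contact_force: [-0.0, 0.3, -0.8]
width: 0.8
grip_force: 0.0
```

{"name": "drive_tool", "arguments": {
  "steps": [
    [0.6,-2,0.6,0,0],
    [0.6,-2,0.6,1.6,0],
    [0.6,-2,0.6,4,0],
    [0.6,-2,0.6,6.8,0],
    [0.6,-2,0.6,9,0]
  ]
}}

```text
time: 45.1
tool_pos: [0.596, -0.3477, 0.1081]
eef_rot: [-179.8, -0.1, 88.2]
contact_force: [0.4, 0.3, -0.1]
width: 0.795
grip_force: 0.0
```

{"name": "drive_tool", "arguments": {
  "steps": [
    [0.6,0,0,1.2,0],
    [0.6,0,0,1.8,0],
    [0.6,0,0,2,0],
    [0.4,0,0,2,0],
    [0.2,0,0,2,0]
  ]
}}

```text
time: 45.6
tool_pos: [0.5983, -0.3499, 0.0928]
eef_rot: [179.9, 0.1, 88.2]
contact_force: [0.3, 0.8, 0.1]
width: 0.602
grip_force: 0.0
```

{"name": "drive_tool", "arguments": {
  "steps": [
    [-0.4,0,0,0,0],
    [-0.4,0,0,0,0],
    [-0.4,0,0,0,0],
    [-0.4,0,0,0,0]
  ]
}}

```text
time: 46.0
tool_pos: [0.5983, -0.3501, 0.093]
eef_rot: [179.9, 0.1, 88.2]
contact_force: [-0.6, 0.6, 6.4]
width: 0.505
grip_force: 61.2
```

```bash
python3 -c "
from plan import *
plan([.5979,-.3494,.091,88.3],[(.5979,-.3494,.2,88.3,-.4,3.5),(.505,-.1155,.2,88.3,-.4,3.8),(.505,-.1155,.11,88.3,-.4,3.),(.505,-.1155,.104,88.3,-.4,.6)])"
```

```text
[[-0.4, 0.0, 0.0, -1.6, -0.0], [-0.4, 0.0, 0.0, -4.0, -0.0], [-0.4, 0.0, 0.0, -6.9, -0.0], [-0.4, 0.0, 0.0, -9.3, -0.0], [-0.4, 0.0, 0.0, -10.9, -0.0]]
[[-0.4, 1.5, -0.7, -0.0, -0.0], [-0.4, 3.4, -1.5, -0.0, -0.0], [-0.4, 5.7, -2.5, -0.0, -0.0], [-0.4, 8.5, -3.7, -0.0, -0.0], [-0.4, 11.6, -5.0, -0.0, -0.0]]
[[-0.4, 3.0, -1.3, -0.0, -0.0], [-0.4, 5.8, -2.5, -0.0, -0.0], [-0.4, 8.1, -3.5, -0.0, -0.0], [-0.4, 10.0, -4.3, -0.0, -0.0], [-0.4, 11.5, -5.0, -0.0, -0.0]]
[[-0.4, 0.0, 0.0, 1.3, -0.0], [-0.4, 0.0, 0.0, 3.3, -0.0], [-0.4, 0.0, 0.0, 5.7, -0.0], [-0.4, 0.0, 0.0, 7.7, -0.0], [-0.4, 0.0, 0.0, 9.0, -0.0]]
[[-0.4, 0.0, 0.0, 0.3, -0.0], [-0.4, 0.0, 0.0, 0.6, -0.0], [-0.4, 0.0, 0.0, 0.6, -0.0], [-0.4, 0.0, 0.0, 0.6, -0.0], [-0.4, 0.0, 0.0, 0.6, -0.0]]
end [ 0.5048 -0.1155  0.104  88.3   ]
```

{"name": "drive_tool", "arguments": {
  "steps": [
    [-0.4,0,0,-1.6,0],
    [-0.4,0,0,-4,0],
    [-0.4,0,0,-6.9,0],
    [-0.4,0,0,-9.3,0],
    [-0.4,0,0,-10.9,0]
  ]
}}

```text
time: 46.5
tool_pos: [0.598, -0.3498, 0.2032]
eef_rot: [179.9, 0.1, 88.2]
contact_force: [-0.7, 0.3, -1.2]
width: 0.507
grip_force: 61.0
```

{"name": "drive_tool", "arguments": {
  "steps": [
    [-0.4,1.5,-0.7,0,0],
    [-0.4,3.4,-1.5,0,0],
    [-0.4,5.7,-2.5,0,0],
    [-0.4,8.5,-3.7,0,0],
    [-0.4,11.6,-5,0,0]
  ]
}}

```text
time: 47.0
tool_pos: [0.5501, -0.2311, 0.1999]
eef_rot: [-179.9, -0.0, 88.2]
contact_force: [0.2, 1.0, -0.7]
width: 0.504
grip_force: 61.1
```

{"name": "drive_tool", "arguments": {
  "steps": [
    [-0.4,3,-1.3,0,0],
    [-0.4,5.8,-2.5,0,0],
    [-0.4,8.1,-3.5,0,0],
    [-0.4,10,-4.3,0,0],
    [-0.4,11.5,-5,0,0]
  ]
}}

```text
time: 47.5
tool_pos: [0.5036, -0.1141, 0.2001]
eef_rot: [-180.0, -0.0, 88.3]
contact_force: [0.0, -0.4, 0.1]
width: 0.507
grip_force: 61.0
```

{"name": "drive_tool", "arguments": {
  "steps": [
    [-0.4,0,0,1.3,0],
    [-0.4,0,0,3.3,0],
    [-0.4,0,0,5.7,0],
    [-0.4,0,0,7.7,0],
    [-0.4,0,0,9,0]
  ]
}}

```text
time: 48.0
tool_pos: [0.5033, -0.1157, 0.1077]
eef_rot: [-179.8, -0.0, 88.2]
contact_force: [-0.4, -0.0, -1.6]
width: 0.51
grip_force: 61.1
```

{"name": "drive_tool", "arguments": {
  "steps": [
    [-0.4,0,0,0.3,0],
    [-0.4,0,0,0.6,0],
    [-0.4,0,0,0.8,0],
    [-0.4,0,0,0.9,0],
    [-0.4,0,0,0.9,0]
  ]
}}

```text
time: 48.5
tool_pos: [0.5051, -0.1156, 0.102]
eef_rot: [179.9, 0.0, 88.2]
contact_force: [-0.1, 0.1, -0.7]
width: 0.506
grip_force: 61.1
```

{"name": "drive_tool", "arguments": {
  "steps": [
    [-0.4,0,0,0.2,0],
    [-0.4,0,0,0.3,0],
    [-0.4,0,0,0.4,0],
    [-0.4,0,0,0.4,0]
  ]
}}

```text
time: 48.9
tool_pos: [0.5055, -0.1156, 0.1]
eef_rot: [179.9, 0.0, 88.2]
contact_force: [-5.6, 1.2, 13.0]
width: 0.507
grip_force: 62.7
```

{"name": "drive_tool", "arguments": {
  "steps": [
    [-0.1,0,0,0,0],
    [0.2,0,0,0,0],
    [0.6,0,0,0,0],
    [0.6,0,0,0,0]
  ]
}}

```text
time: 49.3
tool_pos: [0.5046, -0.1154, 0.0972]
eef_rot: [180.0, 0.0, 88.2]
contact_force: [-0.3, -0.4, 0.9]
width: 0.798
grip_force: 0.0
```

{"name": "drive_tool", "arguments": {
  "steps": [
    [0.6,0,0,-1.7,0],
    [0.6,0,0,-4.4,0],
    [0.6,0,0,-7.6,0],
    [0.6,0,0,-10.3,0],
    [0.6,0,0,-12,0]
  ]
}}

```text
time: 49.8
tool_pos: [0.5056, -0.1157, 0.2196]
eef_rot: [179.8, 0.0, 88.2]
contact_force: [-0.1, 0.1, -0.7]
width: 0.802
grip_force: 0.0
```

{"name": "drive_tool", "arguments": {
  "steps": [
    [0.6,-3,0,0,0],
    [0.6,-7,0,0,0],
    [0.6,-12,0,0,0],
    [0.6,-17,0,0,0],
    [0.6,-20,0,0,0]
  ]
}}

```text
time: 50.3
tool_pos: [0.4979, -0.3186, 0.2169]
eef_rot: [-180.0, 0.1, 88.1]
contact_force: [-0.2, 1.2, -0.3]
width: 0.801
grip_force: 0.0
```

{"name": "drive_tool", "arguments": {
  "steps": [
    [0.6,-3,0,0,0],
    [0.6,-7,0,0,0],
    [0.6,-11,0,0,0],
    [0.6,-14,0,0,0],
    [0.6,-15,0,0,0]
  ]
}}

```text
time: 50.8
tool_pos: [0.493, -0.4682, 0.2164]
eef_rot: [-180.0, 0.0, 88.1]
contact_force: [0.3, 0.7, 0.3]
width: 0.795
grip_force: 0.0
```

Run:
```python
from h import *
t=np.ascontiguousarray(ctrl.camera('top')[:,:,::-1])
cv2.imwrite('pics/top4.png',t); crop(t,262,105,160,120,5,'pics/tc4.png')
```

```text
(no output)
```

View pics/tc4.png

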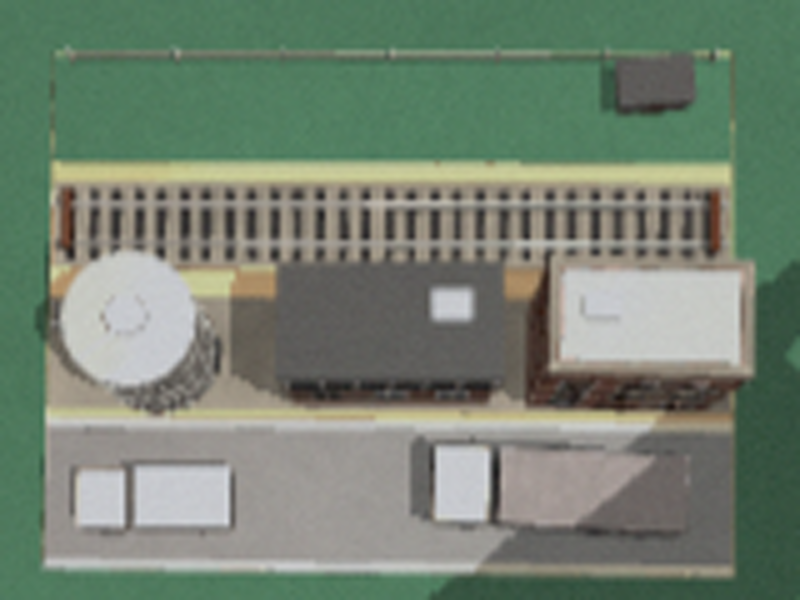

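View pics/top4.png

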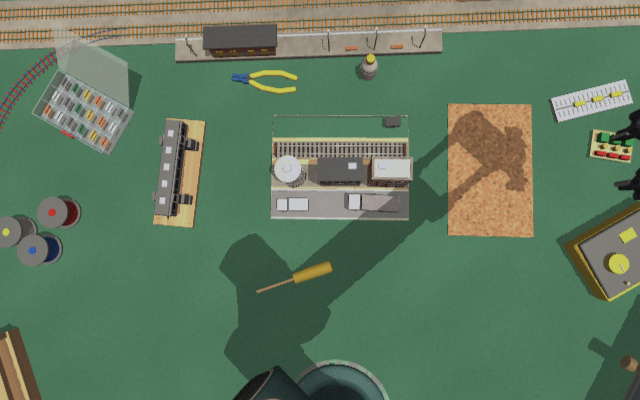

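All three buildings are within 1 mm of their starting outlines: silo (128,317), signal box (277–503) and warehouse (548–755) in crop pixels. The lorry and van haven't moved, and the railbus is seated in the cradle at about (170,167). The gripper is clear, so I'll hand in.

```bash
python3 -c "
from cell import ctrl
print(ctrl.close_job())"
```

```text
the job is handed in; nothing more can be done
None
```

I handed the job in at about 51 s of the 147 s allowed: the railbus is in the service cradle, the warehouse, silo and signal box stand back within about 1 mm of their starting places by the final top picture, and the lorry and van did not move; the hand-in returned no verdict.

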